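# Change the tip of a cordless soldering iron in the tip extractor

### The arm

A 6-joint arm with a two-finger parallel gripper is mounted at the origin on a cart in front of the work surface, level with it; the furniture and walls round the work are solid. World frame = base frame: x ahead of the robot, y to its left, z up, the work surface at z = 0. Lengths are in m, angles in rad, forces in N, time in s.
With the tool pointing down it reaches from about 0.35 to 0.775 m from the base axis. Payload 7.3 kg.
Tool frame: the origin (TCP) lies midway between the tips of the shut fingers; the grasp point (between the pads) lies 19 mm behind it; z points along the fingers, y is the line along which they close (so a half turn about z gives the same grasp; the last joint's range is limited). The gripper opens to 92 mm and grips with 3 to 60 N. Pads are 19 mm wide; open, the fingers measure 130 mm over their backs; the gripper's body (75 mm by 190 mm) begins 47 mm behind the grasp point.
Start: joints at [1.129, 0.342, 1.524, -0, 1.275, -0.146], TCP at [0.153, 0.502, 0.227] pointing down, gripper open.
Joint ranges: [-2.53, 2.53], [-0.77, 2.02], [0.04, 2.7], [-1, 4.14], [0.28, 2.66], [-3.11, 3.11]. Speed limits (rad/s): [2.57, 2.57, 3.14, 3.14, 3.14, 3.14].

### API

Orientations are given as a 3x3 rotation matrix whose columns are the frame's x, y, z axes.
In Python, from station import r gives the robot as it stands.
- The arm moves only by the tool step_arm, never from a script. Its argument "series" is a list that holds one entry, the list of rows, each a list of 7 numbers: the closure, from -1 (fully open) to 1 (shut), then the shift along the tool's x, y, z each as a share of 1 m, from -1 to 1, then the turn, a rotation vector about the tool's x, y, z each as a share of 180 degrees, from -1 to 1. A call has 1 to 20 rows; each row is the pose to reach, as a shift and turn from the pose commanded when the call began, along the tool's axes at that moment, turning the shorter way round; what a row does not reach only later rows make up. A row lasts 1/12 s, in which the tool goes at most 41.7 mm and 7.16 degrees, less where a joint would pass 70% of its speed; a pose out of reach is approached as far as the arm can. A call with a number of a shift or a turn outside -1 to 1 is refused whole. A call with a gripper value outside its range is refused whole. The fingers move at their own pace and stop on an object; "grip_force" is the grip in N (left out, the last holds). Time passes only in rows, so rows that repeat a pose let the fingers close. It gives the time, the measured TCP pose, the force, the opening and the grip force at its end, in the units of the state.
- r.observe(): the state, without advancing time (a new reading comes with each control period).
- r.read_camera(name): name is "scene" or "top" or "wrist"; returns a dict with "color" (400x640x3 uint8, red, green, blue), "range_z" (400x640 float32, m along the optical axis (not along the pixel's ray), 0 where there is no reading), "camera_matrix" (3x3 intrinsics, pixels), "T" (4x4, takes a point from camera to world coordinates); the wrist camera has in their place "hand_eye" (4x4, takes a point from camera to tool coordinates, whose origin is the TCP and whose axes are the flange's). Camera axes: x right, y down, z forward; pixel columns grow to the right and rows downward; lengths in m; the calibration is good to about 2 mm. The wrist camera is an equidistant fisheye: a pixel r from the principal point sees the ray r / f radians off the axis. A picture is of the moment at which its call begins: read the wrist's pose just before it.
- r.close_job(): hands the job in; it is judged then, once.
The state is a dict: "clock": time; "qpos": joint angles; "joint_vel": joint speeds; "joint_efforts": joint torques, N m; "tcp_pos": TCP position; "eef_rot": TCP orientation; "contact_force": force on the tool from outside, world axes, zero at the start; "wrist_torque": the same for the moment, N m; "width": finger opening in m; "finger_force": force on a finger pad.
Only numpy, scipy, OpenCV 4.12 (cv2) and the standard library are available. Lean on these libraries where they do the work, as an engineer would, in place of code of your own. Each camera call takes 0.05 s, during which the arm holds its last target. There are 200 camera calls.

### The job

Change the tip of the cold cordless soldering iron: take it from its stand, hang the old tip's collar between the two plates of the tip extractor, in the empty middle slot, and pull the handle straight back until the old tip snaps out and stays behind in that slot. Then push the handle onto the spare with the long slender pointed bit until it clicks fully home, without forcing it (the tips are brittle), lift the iron out and put it gently back in its sloping stand, leaving the blunt spare where it is. Do not disturb the meter, the bottle, the vial or the pliers.

Things in the scene. Friction and masses are not known exactly. Their poses are not given: they have to be found in the camera images.
- iron_grip (a point): Handle of the iron, 120 mm long, grey, with a black rubber waist 26 mm wide (y), 28 mm high (z) and 56 mm long between its square 36 mm ends. This point: middle of the waist, on the axis, 48 mm from the back end. x: along the axis to the tip; z: up out of the stand. Its axis is 18 mm above its underside. 150 to 230 g; with a tip about 210 mm long.
- iron_mouth (a point): Centre of the handle's open front end, on the axis, 72 mm ahead of iron_grip. A 22 mm flared mouth narrows over 10 mm to an 11 mm bore, 43 mm deep in all, where two spring balls snap into a tip's groove. A tip snaps out at a pull of about 9 to 14 N, then slides out over 42 mm; pushing one home takes about 9 to 18 N, then it stops dead; over 50 N breaks a tip. A fitted tip droops about 2 degrees.
- iron_seat (a point): Point fixed to the handle, on its axis, 97 mm ahead of iron_grip and 25 mm ahead of the mouth: where the collar centre of a tip is when the tip has clicked home.
- old_tip_collar (a point): Worn tip, fitted in the iron at the start; flat chisel edge 12 mm wide at x = 60 mm. This point: centre of its collar (22 mm across, 10 mm long); x along its axis to the bit. Behind the collar a round-nosed 10 mm shank ends at x = -67 mm, with a 7.5 mm wide catch groove at x = -53; in front a 10 mm neck to x = 30, then the 14 mm copper bit. 65 g.
- fine_tip_collar (a point): Spare tip to be fitted, lying in the left or the right slot: slender cone to a point at x = 65 mm. This point: centre of its collar (22 mm across, 10 mm long); x along its axis to the bit. Behind the collar a round-nosed 10 mm shank ends at x = -67 mm, with a 7.5 mm wide catch groove at x = -53; in front a 10 mm neck to x = 30, then the 14 mm copper bit. 65 g.
- blunt_tip_collar (a point): Spare tip to leave alone, in the other outer slot: thick blunt bit to x = 57 mm. This point: centre of its collar (22 mm across, 10 mm long); x along its axis to the bit. Behind the collar a round-nosed 10 mm shank ends at x = -67 mm, with a 7.5 mm wide catch groove at x = -53; in front a 10 mm neck to x = 30, then the 14 mm copper bit. 65 g.
- extractor: Tip extractor screwed to the bench: base 96 (x) x 206 (y) x 14 mm with two upright aluminium plates across it, 7 mm thick, faces 22 mm apart (at x = -11 and 11), 60 mm high. A tip's collar lies between them with 6 mm to spare each way and cannot pass. Origin: on the table, below the middle slot, midway between the plates. x: away from the robot, along the slots; y: left.
- slot_mid (a point): The empty middle slot. All three slots are open above, 60 mm apart, 12 mm wide with their floor 40 mm above the table; above 48 mm they flare to 34 mm at the plate tops, 60 mm up. Point on a tip's axis when it lies there, midway between the plates, 45 mm above the table. x along the slot from the shank's side (whence the iron comes) to the bit's side; y across the slots to the left one.
- slot_left (a point): The left slot. Point on a tip's axis when it lies there, midway between the plates, 45 mm above the table. x along the slot from the shank's side (whence the iron comes) to the bit's side; y across the slots to the left one. Holds a spare at the start.
- slot_right (a point): The right slot. Point on a tip's axis when it lies there, midway between the plates, 45 mm above the table. x along the slot from the shank's side (whence the iron comes) to the bit's side; y across the slots to the left one. Holds a spare at the start.
- stand_rest (a point): Where iron_grip is when the iron lies in its stand, 91 mm above the table. x: along the iron, 30 degrees below level, to the tip; z: square to the rail, up. The handle lies on a 24 mm wide rail, 18 mm below this axis; flared guides, 39 mm apart, 35 to 61 mm ahead of this point, flank its front end, up to 16 mm above the rail; a lip 73 mm ahead, 10 mm high, stops the mouth's rim.
- coil_gauge: Bystander: grey hand meter standing upright, 57x58x109 mm, origin at the centre of its foot.
- flux_bottle: Bystander: slim blue squeeze bottle, 24 mm across, 82 mm tall, origin at the centre of its foot.
- vial_i: Bystander: open clear vial, 38 mm across, 60 mm tall, origin at the centre of its foot.
- pliers: Bystander: pliers with yellow handles lying flat, 54x170x16 mm, origin at the centre of the underside, long along y.

How it is judged:
By the outcome, as a careful person would: the job done as asked, in the order asked, and still so for the second after the job is handed in, with the robot touching nothing.
It also fails if it takes over 54 s, if anything falls off the work surface, if the arm or the gripper's body presses on something with over 40 N, if the wrist force passes 120 N, or if a joint passes its speed limit or range.

## Working session

There is one attempt and no reset: what is moved stays moved. The work goes in short steps, Python scripts to look and compute and a tool call to move; the robot and the scene stay as the last step left them, time stands still between calls to the robot, and variables do not carry over. Pictures are saved under pics/ and viewed, at most 10 in all, crops included, and the job is handed in when it is done.

Besides the shell and the picture viewer there is one more tool, called as name(argument=value, ...) on one line, values as JSON. step_arm: Moves the arm, as the interface text tells. Its arguments: {"type":"object","properties":{"series":{"type":"array","items":{"type":"array","items":{"type":"array","items":{"type":"number","minimum":-1,"maximum":1}}}},"grip_force":{"type":"number"}},"required":["series"]}

```bash
ls; mkdir -p pics
cat > h.py <<'E'
import numpy as np, cv2
from station import r
def cloud(name):
    c=r.read_camera(name); K=c["camera_matrix"]; z=c["range_z"]
    v,u=np.mgrid[:400,:640]
    P=np.stack([(u-K[0,2])/K[0,0]*z,(v-K[1,2])/K[1,1]*z,z],-1)
    W=P@c["T"][:3,:3].T+c["T"][:3,3]
    W[z==0]=np.nan
    return c["color"],W,c
E
python3 - <<'E'
from h import *
o=r.observe(); print({k:np.round(v,3).tolist() for k,v in o.items()})
for n in("scene","top"):
    c,W,d=cloud(n); cv2.imwrite(f"pics/{n}0.png",c[...,::-1]); np.savez(f"{n}0.npz",c=c,W=W,K=d["camera_matrix"],T=d["T"])
    print(n,np.round(d["T"],3).tolist(),d["camera_matrix"].tolist(),np.isnan(W[...,0]).mean())
E
```

```text
pics
{'clock': 0.0, 'qpos': [1.129, 0.343, 1.525, -0.0, 1.275, -0.146], 'joint_vel': [-0.002, -0.0, 0.0, 0.002, -0.002, -0.001], 'joint_efforts': [-0.0, -43.124, -24.422, 0.072, 0.056, -0.0], 'tcp_pos': [0.153, 0.502, 0.226], 'eef_rot': [[-0.957, 0.291, -0.001], [0.291, 0.957, -0.001], [0.0, -0.002, -1.0]], 'contact_force': [-1.228, -0.768, -0.848], 'wrist_torque': [-0.012, -0.009, -0.045], 'finger_force': 0.0, 'width': 0.092}
scene [[0.535, -0.533, 0.655, -0.183], [-0.844, -0.317, 0.432, -0.483], [-0.023, -0.784, -0.62, 0.74], [0.0, 0.0, 0.0, 1.0]] [[468.45938729167005, 0.0, 311.79992623673166], [0.0, 468.45938729167005, 200.6577039765324], [0.0, 0.0, 1.0]] 0.00390625
top [[0.018, -0.988, 0.152, 0.372], [-0.999, -0.022, -0.026, -0.03], [0.029, -0.152, -0.988, 0.998], [0.0, 0.0, 0.0, 1.0]] [[391.4740955616044, 0.0, 318.90415217062133], [0.0, 391.4740955616044, 198.62083155466613], [0.0, 0.0, 1.0]] 0.004140625
```

View pics/scene0.png

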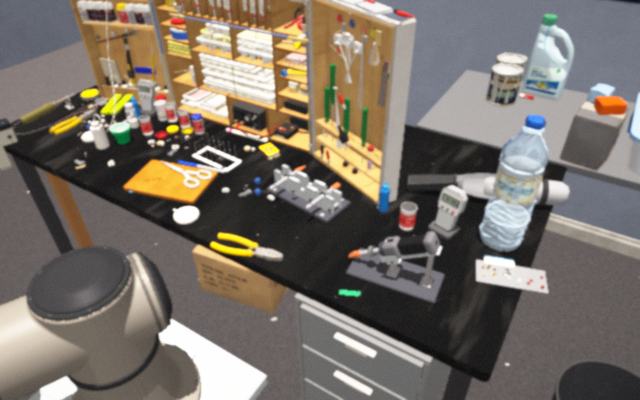

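View pics/top0.png

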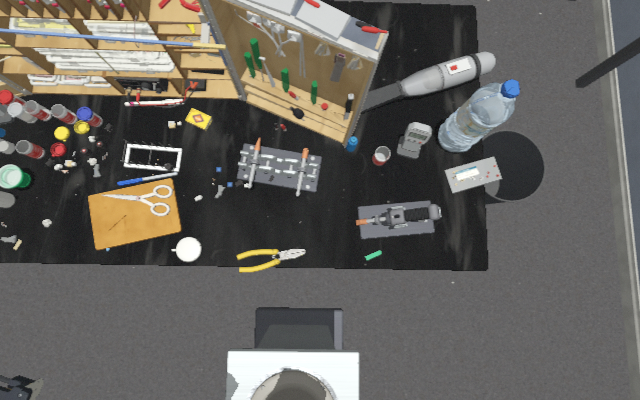

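The scene view has the extractor at about (305,190) and the iron in its stand at (400,255), tip towards the left at (355,255). In the top view, the extractor is at (280,167), the iron at (400,215) and the pliers at (270,258).

Run:
```python
from h import *
t=np.load("top0.npz"); s=np.load("scene0.npz")
a=cv2.resize(t["c"][135:200,225:335],None,fx=3.6,fy=3.6,interpolation=2); b=cv2.resize(t["c"][190:255,345:455],None,fx=3.6,fy=3.6,interpolation=2)
c=cv2.resize(s["c"][150:230,255:365],None,fx=3.6,fy=3.6,interpolation=2); d=cv2.resize(s["c"][225:305,340:450],None,fx=3.6,fy=3.6,interpolation=2)
cv2.imwrite("pics/crop.png",np.vstack([np.hstack([a,b]),np.hstack([c,d])])[...,::-1])
W=t["W"]
for nm,(v0,v1,u0,u1),lo,hi in (("ext base",(135,200,225,335),.008,.02),("ext all",(135,200,225,335),.05,.068),("stand base",(190,255,345,455),.004,.02),("stand high",(190,255,345,455),.05,.2)):
    P=W[v0:v1,u0:u1].reshape(-1,3); P=P[(P[:,2]>lo)&(P[:,2]<hi)]
    (cx,cy),wh,ang=cv2.minAreaRect(P[:,:2].astype(np.float32)); print(nm,len(P),np.round((cx,cy,*wh,ang),4),np.median(P[:,2]))
for u,v in((400,30+230),(300,220),(340,210)): print(W[v,u])
P=W[190:255,345:455].reshape(-1,3); print(np.histogram(P[:,2],np.arange(-.01,.16,.01)))
P=W[135:200,225:335].reshape(-1,3); print(np.histogram(P[:,2],np.arange(-.01,.1,.005)))
```

```text
ext base 1708 [6.23000e-01 4.38000e-02 2.66500e-01 1.53600e-01 8.75178e+01] 0.013961003048449383
ext all 616 [5.94300e-01 5.03000e-02 1.93400e-01 1.20600e-01 8.15528e+01] 0.05620622363633859
stand base 1655 [ 0.4718 -0.2642  0.1615  0.284   1.3847] 0.008948776364580913
stand high 886 [ 0.4779 -0.2614  0.0529  0.1424  6.3844] 0.0998981158023769
[ 0.37322977 -0.2644613  -0.00038096]
[ 0.46983961 -0.00865266 -0.00326382]
[ 0.49755116 -0.11084749 -0.00049961]
(array([2117, 3559,  472,   26,   41,   32,   52,   63,   65,   91,  173,
        110,  108,  100,  124,    0]), array([-0.01,  0.  ,  0.01,  0.02,  0.03,  0.04,  0.05,  0.06,  0.07,
        0.08,  0.09,  0.1 ,  0.11,  0.12,  0.13,  0.14,  0.15]))
(array([  10, 1946, 2011,  108, 1201,  470,   68,  130,   69,   68,   93,
        334,  271,  246,   98,    1,    0,    0,    0,    0,    0]), array([-0.01 , -0.005,  0.   ,  0.005,  0.01 ,  0.015,  0.02 ,  0.025,
        0.03 ,  0.035,  0.04 ,  0.045,  0.05 ,  0.055,  0.06 ,  0.065,
        0.07 ,  0.075,  0.08 ,  0.085,  0.09 ,  0.095]))
```

View pics/crop.png

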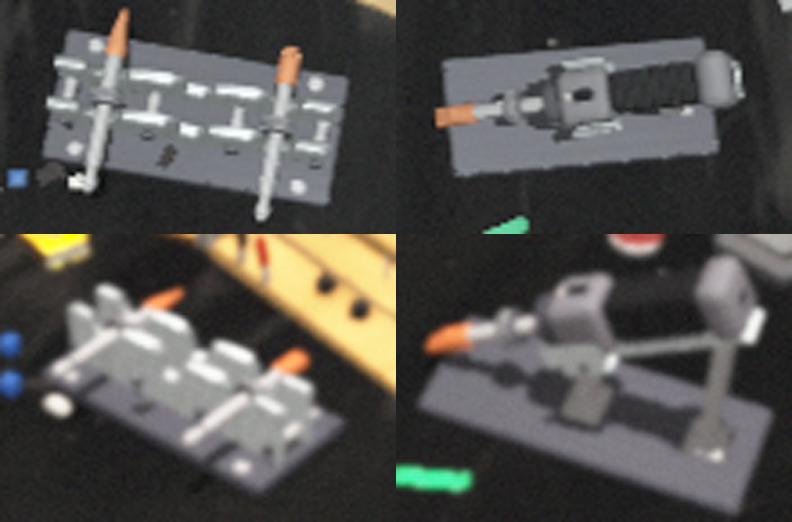

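Fine (pointed) tip is in the left slot, crop (120,30). The blunt one is in the right slot at (290,60), and the middle is empty. The iron's axis runs from the chisel at (440,115) to the back end at (740,80).

```bash
cat >> h.py <<'E'
def ontoz(c,uv,z):
    K,T=c["K"],c["T"]; uv=np.atleast_2d(uv).astype(float)
    d=np.c_[(uv[:,0]-K[0,2])/K[0,0],(uv[:,1]-K[1,2])/K[1,1],np.ones(len(uv))]@T[:3,:3].T
    return T[:3,3]+d*((z-T[2,3])/d[:,2])[:,None]
E
python3 - <<'E'
from h import *
for n,bx in (("top",((135,200,225,335),(190,255,345,455))),("scene",((150,230,255,365),(225,305,340,450)))):
    t=np.load(n+"0.npz"); W=t["W"]; C=t["c"].astype(int)
    for nm,b,z0 in zip(("ext","stand"),bx,(.014,.008)):
        M=np.zeros((400,640),np.uint8); sl=np.s_[b[0]:b[1],b[2]:b[3]]
        M[sl]=(abs(W[sl][...,2]-z0)<.007)&(C[sl].mean(-1)>60)&(np.ptp(C[sl],axis=-1)<40)
        M=cv2.morphologyEx(M,cv2.MORPH_OPEN,np.ones((2,2)))
        k,L,S,_=cv2.connectedComponentsWithStats(M); i=1+np.argmax(S[1:,4]); v,u=np.where(L==i)
        z0=np.median(W[v,u,2]); P=ontoz(t,np.c_[u,v],z0)
        print(n,nm,len(u),"z",round(z0,4),cv2.minAreaRect(P[:,:2].astype(np.float32)))
        if nm=="ext":
            Q=W[sl].reshape(-1,3);cc=C[sl].reshape(-1,3); m=(Q[:,2]>.045)&(Q[:,2]<.07)&(np.ptp(cc,axis=1)<40); print(" plates", cv2.minAreaRect(Q[m,:2].astype(np.float32)))
            m=(cc[:,0]-cc[:,2]>60)&(Q[:,2]>.03); q=Q[m]
            for s in (q[q[:,1]>.05],q[q[:,1]<.05]): print(" bit",len(s),s.mean(0).round(4),s.min(0).round(3),s.max(0).round(3))
        else:
            Q=W[sl].reshape(-1,3);cc=C[sl].reshape(-1,3)
            m=(Q[:,2]>.05); q=Q[m]; gray=np.ptp(cc[m],axis=1)<30; dark=cc[m].mean(1)<70
            np.savez(n+"_iron.npz",q=q,c=cc[m])
            m2=dark&gray; w=q[m2]; print(" waist",len(w),w.mean(0).round(4))
            if 1:
                h=q[q[:,2]>.075]; m0=h[:,:2].mean(0); _,_,V=np.linalg.svd(h[:,:2]-m0); print(" axis yaw",np.degrees(np.arctan2(V[0,1],V[0,0])),m0)
E
```

```text
top ext 508 z nan ((nan, nan), (0.0, 0.0), 0.0)
 plates ((0.5843916535377502, 0.05185195431113243), (0.1935424506664276, 0.1017322987318039), 81.241943359375)
 bit 49 [0.651  0.1015 0.0493] [0.639 0.097 0.044] [0.67  0.109 0.055]
 bit 50 [ 0.6326 -0.0168  0.0511] [ 0.62  -0.023  0.044] [ 0.645 -0.01   0.055]
top stand 947 z nan ((nan, nan), (0.0, 0.0), 0.0)
 waist 292 [ 0.4776 -0.2736  0.1112]
 axis yaw 95.90661499407359 [ 0.47748294 -0.26812653]
scene ext 842 z nan ((nan, nan), (0.0, 0.0), 0.0)
 plates ((0.5785481929779053, 0.05205460637807846), (0.19592390954494476, 0.09510663151741028), 80.0362319946289)
 bit 62 [0.6895 0.076  0.0602] [0.637 0.05  0.041] [0.761 0.109 0.101]
 bit 491 [ 0.7278 -0.005   0.0638] [ 0.618 -0.057  0.041] [0.781 0.05  0.112]
scene stand 2112 z nan ((nan, nan), (0.0, 0.0), 0.0)
 waist 470 [ 0.4696 -0.279   0.1048]
 axis yaw -83.32329045780574 [ 0.47016307 -0.2819955 ]
```

Run:
```python
from h import *
for n,bx in (("top",((135,200,225,335),(190,255,345,455))),("scene",((150,230,255,365),(225,305,340,450)))):
    t=np.load(n+"0.npz"); W=t["W"]; C=t["c"].astype(int)
    for nm,b,z0 in zip(("ext","stand"),bx,(.014,.008)):
        M=np.zeros((400,640),np.uint8); sl=np.s_[b[0]:b[1],b[2]:b[3]]
        M[sl]=(abs(W[sl][...,2]-z0)<.006)&(C[sl].mean(-1)>60)&(np.ptp(C[sl],axis=-1)<40)
        k,L,S,_=cv2.connectedComponentsWithStats(M); i=1+np.argmax(S[1:,4]); v,u=np.where(L==i)
        z0=np.median(W[v,u,2]); P=ontoz(t,np.c_[u,v],z0)
        print(n,nm,len(u),"z",round(z0,4),np.round(np.hstack(cv2.minAreaRect(P[:,:2].astype(np.float32))),4))
    # spare tips: points high between z .035-.06 in extractor frame, outside plates
    sl=np.s_[bx[0][0]:bx[0][1],bx[0][2]:bx[0][3]]
    Q=W[sl].reshape(-1,3); cc=C[sl].reshape(-1,3)
    a=np.radians(-9); R=np.array([[np.cos(a),-np.sin(a)],[np.sin(a),np.cos(a)]]); o=np.array([.589,.047])
    E=(Q[:,:2]-o)@R
    for s in(-1,1):
        m=(Q[:,2]>.035)&(Q[:,2]<.062)&(E[:,0]<-.025)&(E[:,0]>-.085)&(abs(E[:,1]-s*.06)<.025); e=E[m]
        if len(e)>5: p=np.polyfit(e[:,0],e[:,1],1); print(" shank",s,len(e),"dyaw deg",np.degrees(np.arctan(p[0])).round(2),"y at x0",p[1].round(4),"xmin",e[:,0].min().round(4),"ztop",np.percentile(Q[m,2],80).round(4))
    # iron
    d=np.load(n+"_iron.npz"); q=d["q"]; c=d["c"].astype(int); a=np.radians(95.5); x=np.array([np.cos(a)*np.cos(np.pi/6),np.sin(a)*np.cos(np.pi/6),-.5]); y=np.array([-np.sin(a),np.cos(a),0]); z=np.cross(x,y)
    g=np.array([.4765,-.285,.091]); I=(q-g)@np.c_[x,y,z]
    for lo in np.arange(-.06,.14,.01):
        m=(I[:,0]>=lo)&(I[:,0]<lo+.01)
        if m.sum(): print("  x%.2f n%d y %.4f..%.4f ztop %.4f  bright %d"%(lo,m.sum(),*np.percentile(I[m,1],[3,97]),np.percentile(I[m,2],90),np.median(c[m].mean(1))))
```

```text
top ext 502 z 0.014 [5.71500e-01 5.76000e-02 1.13200e-01 3.09000e-02 8.08775e+01]
top stand 944 z 0.0091 [ 0.4546 -0.2546  0.0401  0.1906  6.5224]
 shank -1 44 dyaw deg 0.16 y at x0 -0.0563 xmin -0.055 ztop 0.0508
 shank 1 48 dyaw deg 0.64 y at x0 0.0638 xmin -0.0564 ztop 0.0509
  x-0.06 n9 y -0.0090..0.0049 ztop 0.0179  bright 121
  x-0.05 n106 y -0.0197..0.0129 ztop 0.0289  bright 146
  x-0.04 n56 y -0.0187..0.0131 ztop 0.0289  bright 116
  x-0.03 n58 y -0.0158..0.0089 ztop 0.0262  bright 53
  x-0.02 n55 y -0.0158..0.0087 ztop 0.0258  bright 54
  x-0.01 n48 y -0.0159..0.0091 ztop 0.0256  bright 54
  x0.00 n51 y -0.0152..0.0093 ztop 0.0260  bright 54
  x0.01 n53 y -0.0150..0.0095 ztop 0.0265  bright 55
  x0.02 n58 y -0.0166..0.0119 ztop 0.0260  bright 109
  x0.03 n107 y -0.0274..0.0207 ztop 0.0290  bright 147
  x0.04 n96 y -0.0280..0.0217 ztop 0.0302  bright 142
  x0.05 n72 y -0.0277..0.0211 ztop 0.0287  bright 132
  x0.06 n43 y -0.0162..0.0108 ztop 0.0262  bright 91
  x0.07 n15 y -0.0068..0.0116 ztop 0.0154  bright 151
  x0.08 n15 y -0.0066..0.0050 ztop 0.0140  bright 172
  x0.09 n
[... 556 characters left out ...]
-0.02 n138 y -0.0096..0.0119 ztop 0.0238  bright 47
  x-0.01 n107 y -0.0124..0.0120 ztop 0.0239  bright 45
  x0.00 n104 y -0.0102..0.0129 ztop 0.0239  bright 42
  x0.01 n101 y -0.0133..0.0130 ztop 0.0240  bright 42
  x0.02 n101 y -0.0093..0.0136 ztop 0.0240  bright 105
  x0.03 n171 y -0.0129..0.0238 ztop 0.0272  bright 143
  x0.04 n113 y -0.0111..0.0250 ztop 0.0281  bright 135
  x0.05 n96 y -0.0107..0.0248 ztop 0.0274  bright 131
  x0.06 n51 y -0.0048..0.0153 ztop 0.0245  bright 83
  x0.07 n18 y 0.0022..0.0133 ztop 0.0124  bright 138
  x0.08 n27 y -0.0059..0.0060 ztop 0.0129  bright 177
  x0.09 n43 y -0.0067..0.0112 ztop 0.0175  bright 140
  x0.10 n4 y -0.0015..0.0084 ztop 0.0161  bright 171
```

```bash
cat >> h.py <<'E'
from scipy.spatial.transform import Rotation as Ro
def row(p,R,p0,R0):
    return np.round(np.r_[R0.T@(np.array(p)-p0),Ro.from_matrix(R0.T@R).as_rotvec()/np.pi],4).tolist()
def frame(yaw,pitch): # iron frame: x heading, pitch deg below level; returns iron R
    return Ro.from_euler("ZY",[yaw,pitch],degrees=True).as_matrix()
def tool(I): # tool y=-iron y, tool z=-iron z
    return np.c_[I[:,0],-I[:,1],-I[:,2]]
def now(): o=r.observe(); return np.array(o["tcp_pos"]),np.array(o["eef_rot"])
E
python3 - <<'E'
from h import *
p0,R0=now(); I=frame(96.5,30); T=tool(I); print(I.round(3).tolist())
g=np.array([.4776,-.2812,.1013])
print(row([.40,.20,.25],T,p0,R0)); print(row([.45,-.05,.25],T,p0,R0)); print(row(g+.09*I[:,2],T,p0,R0))
E
```

```text
[[-0.098, -0.994, -0.057], [0.86, -0.113, 0.497], [-0.5, -0.0, 0.866]]
[-0.3244, -0.2167, -0.0237, 0.0963, -0.1471, 0.361]
[-0.4451, -0.4413, -0.0234, 0.0963, -0.1471, 0.361]
[-0.521, -0.613, 0.0476, 0.0963, -0.1471, 0.361]
```

step_arm(series=[[[-1,-0.324,-0.217,-0.024,0.0963,-0.1471,0.361],[-1,-0.324,-0.217,-0.024,0.0963,-0.1471,0.361],[-1,-0.324,-0.217,-0.024,0.0963,-0.1471,0.361],[-1,-0.324,-0.217,-0.024,0.0963,-0.1471,0.361],[-1,-0.324,-0.217,-0.024,0.0963,-0.1471,0.361],[-1,-0.324,-0.217,-0.024,0.0963,-0.1471,0.361],[-1,-0.324,-0.217,-0.024,0.0963,-0.1471,0.361],[-1,-0.324,-0.217,-0.024,0.0963,-0.1471,0.361],[-1,-0.324,-0.217,-0.024,0.0963,-0.1471,0.361],[-1,-0.445,-0.441,-0.023,0.0963,-0.1471,0.361],[-1,-0.445,-0.441,-0.023,0.0963,-0.1471,0.361],[-1,-0.445,-0.441,-0.023,0.0963,-0.1471,0.361],[-1,-0.445,-0.441,-0.023,0.0963,-0.1471,0.361],[-1,-0.445,-0.441,-0.023,0.0963,-0.1471,0.361],[-1,-0.445,-0.441,-0.023,0.0963,-0.1471,0.361],[-1,-0.521,-0.613,0.03,0.0963,-0.1471,0.361],[-1,-0.521,-0.613,0.03,0.0963,-0.1471,0.361],[-1,-0.521,-0.613,0.03,0.0963,-0.1471,0.361],[-1,-0.521,-0.613,0.03,0.0963,-0.1471,0.361],[-1,-0.521,-0.613,0.03,0.0963,-0.1471,0.361]]], grip_force=40)

```text
clock: 1.77
tcp_pos: [0.4717, -0.2333, 0.1973]
eef_rot: [[-0.098, 0.994, 0.057], [0.861, 0.113, -0.495], [-0.499, 0.001, -0.867]]
contact_force: [0.9, -0.8, -0.3]
width: 0.0916
finger_force: 0.0
```

```bash
cat >> h.py <<'E'
def wcloud():
    p,R=now(); c=r.read_camera("wrist"); K=c["camera_matrix"]; z=c["range_z"]; H=c["hand_eye"]
    v,u=np.mgrid[:400,:640]; a=u-K[0,2]; b=v-K[1,2]; rr=np.hypot(a,b)+1e-9; th=rr/K[0,0]
    ok=(th<1.4)&(z>0); t=np.tan(np.minimum(th,1.4))
    P=np.stack([a/rr*t*z,b/rr*t*z,z],-1)@H[:3,:3].T+H[:3,3]
    W=P@R.T+p; W[~ok]=np.nan
    return c["color"],W,c
E
python3 - <<'E'
from h import *
c,W,d=wcloud(); cv2.imwrite("pics/w1.png",c[...,::-1]); np.savez("w1.npz",c=c,W=W); print(d["camera_matrix"].round(1).tolist(),d["hand_eye"].round(3).tolist())
I=frame(96.5,30); g=np.array([.4776,-.2812,.1013]); Q=((W-g)@I); c=c.astype(int)
for lo in np.arange(-.06,.13,.01):
    m=(Q[...,0]>=lo)&(Q[...,0]<lo+.01)&(abs(Q[...,1])<.025)&(Q[...,2]>0)&(Q[...,2]<.04)
    if m.sum()>3: print("x%.2f n%d y %.4f..%.4f ztop %.4f br %d"%(lo,m.sum(),*np.percentile(Q[m][:,1],[2,98]),np.percentile(Q[m][:,2],90),np.median(c[m].mean(1))))
E
```

```text
[[309.7, 0.0, 323.7], [0.0, 309.7, 198.9], [0.0, 0.0, 1.0]] [[-0.001, -0.956, -0.292, 0.079], [1.0, -0.001, 0.0, -0.001], [-0.0, -0.292, 0.956, -0.157], [0.0, 0.0, 0.0, 1.0]]
x-0.05 n210 y -0.0167..0.0150 ztop 0.0163 br 201
x-0.04 n472 y -0.0176..0.0160 ztop 0.0167 br 164
x-0.03 n337 y -0.0150..0.0129 ztop 0.0127 br 67
x-0.02 n322 y -0.0131..0.0114 ztop 0.0131 br 54
x-0.01 n342 y -0.0144..0.0112 ztop 0.0131 br 54
x0.00 n337 y -0.0143..0.0111 ztop 0.0131 br 56
x0.01 n375 y -0.0142..0.0111 ztop 0.0130 br 55
x0.02 n356 y -0.0135..0.0109 ztop 0.0128 br 54
x0.03 n454 y -0.0180..0.0148 ztop 0.0169 br 203
x0.04 n542 y -0.0180..0.0155 ztop 0.0174 br 187
x0.05 n526 y -0.0189..0.0156 ztop 0.0169 br 182
x0.06 n472 y -0.0161..0.0134 ztop 0.0142 br 102
x0.07 n121 y -0.0136..0.0104 ztop 0.0119 br 135
x0.08 n82 y -0.0050..0.0020 ztop 0.0018 br 233
x0.09 n235 y -0.0109..0.0075 ztop 0.0068 br 95
x0.10 n70 y -0.0099..0.0071 ztop 0.0062 br 120
x0.11 n13 y -0.0034..-0.0000 ztop 0.0006 br 148
x0.12 n33 y -0.0051..0.0016 ztop 0.0014 br 123
```

View pics/w1.png

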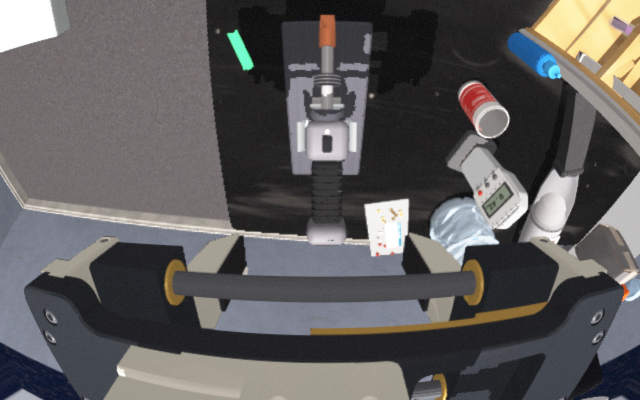

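The iron is central in the wrist view: back end at (327,233), front block at (327,140), bit at (327,30). The meter at (495,190) is clear of the path.

step_arm(series=[[[-1,0.006,0.002,0.04,0,0,0],[-1,0.006,0.002,0.08,0,0,0],[-1,0.006,0.002,0.105,0,0,0],[-1,0.006,0.002,0.122,0,0,0],[-1,0.006,0.002,0.122,0,0,0],[1,0.006,0.002,0.122,0,0,0],[1,0.006,0.002,0.122,0,0,0],[1,0.006,0.002,0.122,0,0,0],[1,0.006,0.002,0.122,0,0,0],[1,0.006,0.002,0.122,0,0,0],[1,0.006,0.002,0.122,0,0,0],[1,0.006,0.002,0.122,0,0,0],[1,0.006,0.002,0.122,0,0,0]]], grip_force=50)

```text
clock: 2.9
tcp_pos: [0.4806, -0.2863, 0.0894]
eef_rot: [[-0.098, 0.994, 0.057], [0.861, 0.113, -0.496], [-0.499, 0.001, -0.867]]
contact_force: [-0.3, -0.4, -0.1]
width: 0.0431
finger_force: 0.0
```

step_arm(series=[[[1,0,0,0,0,0,0],[1,0,0,0,0,0,0],[1,0,0,0,0,0,0],[1,0,0,0,0,0,0],[1,0,0,0,0,0,0],[1,0,0,0,0,0,0]]])

```text
clock: 3.4
tcp_pos: [0.4804, -0.2864, 0.0891]
eef_rot: [[-0.098, 0.994, 0.057], [0.861, 0.113, -0.496], [-0.499, 0.001, -0.867]]
contact_force: [-0.7, -0.0, 0.3]
width: 0.0257
finger_force: 50.0
```

```bash
cat >> h.py <<'E'
def ext(x,y,z,o=(.589,.047),yaw=-9):
    R=frame(yaw,0); return np.array([*o,0])+R@np.array([x,y,z])
E
python3 - <<'E'
from h import *
p0,R0=now(); T=tool(frame(-9,0))
lift=p0-.06*R0[:,2]
print(p0,row(lift,R0,p0,R0)); print(row([.45,-.24,.23],R0,p0,R0)); print(row([.43,-.02,.23],T,p0,R0)); t=ext(-.13,.002,.100); print(t,row(t,T,p0,R0))
E
```

```text
[ 0.48041395 -0.28644537  0.08913298] [0.0, -0.0, -0.06, 0.0, 0.0, 0.0]
[-0.0273, -0.0249, -0.1468, 0.0, 0.0, 0.0]
[0.1641, -0.0199, -0.257, 0.1527, 0.1159, 0.5709]
[0.46091338 0.06931186 0.1       ] [0.3029, 0.0208, -0.1868, 0.1527, 0.1159, 0.5709]
```

step_arm(series=[[[1,0,0,-0.01,0,0,0],[1,0,0,-0.03,0,0,0],[1,0,0,-0.06,0,0,0],[1,-0.027,-0.025,-0.147,0,0,0],[1,-0.027,-0.025,-0.147,0,0,0],[1,-0.027,-0.025,-0.147,0,0,0],[1,0.164,-0.02,-0.257,0.1527,0.1159,0.5709],[1,0.164,-0.02,-0.257,0.1527,0.1159,0.5709],[1,0.164,-0.02,-0.257,0.1527,0.1159,0.5709],[1,0.164,-0.02,-0.257,0.1527,0.1159,0.5709],[1,0.164,-0.02,-0.257,0.1527,0.1159,0.5709],[1,0.164,-0.02,-0.257,0.1527,0.1159,0.5709],[1,0.164,-0.02,-0.257,0.1527,0.1159,0.5709],[1,0.164,-0.02,-0.257,0.1527,0.1159,0.5709],[1,0.164,-0.02,-0.257,0.1527,0.1159,0.5709],[1,0.164,-0.02,-0.257,0.1527,0.1159,0.5709],[1,0.164,-0.02,-0.257,0.1527,0.1159,0.5709],[1,0.164,-0.02,-0.257,0.1527,0.1159,0.5709],[1,0.164,-0.02,-0.257,0.1527,0.1159,0.5709],[1,0.164,-0.02,-0.257,0.1527,0.1159,0.5709]]])

```text
clock: 5.07
tcp_pos: [0.4297, -0.0199, 0.2298]
eef_rot: [[0.999, -0.028, -0.03], [-0.029, -0.999, -0.031], [-0.029, 0.032, -0.999]]
contact_force: [0.1, 0.4, -2.5]
width: 0.0258
finger_force: 50.0
```

Run:
```python
from h import *
p0,R0=now(); T=tool(frame(-9,0))
t=ext(-.13,.002,.110); print(p0,R0.round(3).tolist(),row(t,T,p0,R0))
```

```text
[ 0.42965359 -0.019878    0.2297988 ] [[0.999, -0.028, -0.03], [-0.029, -0.999, -0.031], [-0.029, 0.032, -0.999]] [0.0322, -0.0938, 0.1159, 0.0108, 0.0087, 0.0411]
```

step_arm(series=[[[1,0.032,-0.094,0.116,0.0108,0.0087,0.0411],[1,0.032,-0.094,0.116,0.0108,0.0087,0.0411],[1,0.032,-0.094,0.116,0.0108,0.0087,0.0411],[1,0.032,-0.094,0.116,0.0108,0.0087,0.0411],[1,0.032,-0.094,0.116,0.0108,0.0087,0.0411],[1,0.032,-0.094,0.116,0.0108,0.0087,0.0411]]])

```text
clock: 5.57
tcp_pos: [0.4593, 0.07, 0.1088]
eef_rot: [[0.989, -0.149, -0.004], [-0.149, -0.989, -0.002], [-0.004, 0.002, -1.0]]
contact_force: [-0.3, 0.4, -2.2]
width: 0.0256
finger_force: 50.0
```

```bash
cat > an.py <<'E'
from h import *
import sys
k=sys.argv[1]; yaw=float(sys.argv[2]); ox,oy=float(sys.argv[3]),float(sys.argv[4])
p,R=now(); c,W,d=wcloud(); cv2.imwrite(f"pics/{k}.png",c[...,::-1]); np.savez(k+".npz",c=c,W=W)
print(p.round(4)); E=(W-np.array([ox,oy,0]))@frame(yaw,0); 
T=((W-p)@R)  # tool coords
Z=E[...,2]
def fit(nm,m,X,lo,hi,st):
    xs=[];ys=[]
    for a in np.arange(lo,hi,st):
        q=m&(X[...,0]>=a)&(X[...,0]<a+st)
        if q.sum()>6: y=X[q][:,1]; l,h=np.percentile(y,[3,97]); xs.append(a+st/2); ys.append((l+h)/2)
    if len(xs)>1: f=np.polyfit(xs,ys,1); print(nm,len(xs),"slope deg",np.degrees(f[0]).round(2),"y@x0",f[1].round(4),"ztop",np.percentile(X[m][:,2],[5,50,95]).round(4),"x",np.percentile(X[m][:,0],[0.5,99.5]).round(4))
for s,nm in((1,"left"),(-1,"right")):
    m=(abs(E[...,1]-.06*s)<.02)&(Z>.038)&(Z<.053)
    fit(nm+" shank",m&(abs(E[...,1]-.06*s)<.012)&(E[...,0]<-.02)&(E[...,0]>-.09),E,-.065,-.02,.005); fit(nm+" bit",m&(E[...,0]>.022)&(E[...,0]<.09),E,.022,.06,.005)
# plates tops
m=(Z>.055)&(Z<.066)&(abs(E[...,0])<.03)&(abs(E[...,1])<.1)
print("plate x hist",np.histogram(E[m][:,0],np.arange(-.026,.027,.004)),E[m][:,2].mean().round(4))
# base front/back
m=(abs(Z-.014)<.003)&(abs(E[...,0])<.07)&(abs(E[...,1])<.12); print("base x,y ext",np.percentile(E[m][:,0],[.5,99.5]).round(4),np.percentile(E[m][:,1],[.5,99.5]).round(4))
# held tip in tool coords (y -> right)
m=(abs(T[...,1])<.022)&(T[...,2]<.03)&(T[...,2]>-.045)
for a,b,nm in((-.05,-.03,"back"),(-.02,.02,"waist"),(.03,.07,"front"),(.075,.09,"shaft"),(.09,.105,"collar"),(.105,.13,"neck"),(.13,.17,"bit")):
    q=m&(T[...,0]>a)&(T[...,0]<b)
    if q.sum()>5:
        P=T[q]; print(nm,q.sum(),"x",np.percentile(P[:,0],[1,99]).round(4),"y",np.percentile(P[:,1],[3,97]).round(4),"top z",np.percentile(P[:,2],[2,10,50]).round(4))
E
python3 an.py w2 -9 .589 .047
```

```text
[0.4593 0.07   0.1088]
left shank 8 slope deg 0.88 y@x0 0.0628 ztop [0.0448 0.0481 0.0499] x [-0.0573 -0.0202]
left bit 2 slope deg 68.06 y@x0 0.0308 ztop [0.0393 0.048  0.052 ] x [0.0221 0.0289]
right shank 8 slope deg 0.48 y@x0 -0.0563 ztop [0.045  0.0481 0.0499] x [-0.0564 -0.0201]
right bit 2 slope deg 9.54 y@x0 -0.0638 ztop [0.0396 0.048  0.0522] x [0.0225 0.0302]
plate x hist (array([  0,   0,   0,   0, 122, 967, 695,  30,  81,  54,   0,   3, 450]), array([-0.026, -0.022, -0.018, -0.014, -0.01 , -0.006, -0.002,  0.002,
        0.006,  0.01 ,  0.014,  0.018,  0.022,  0.026])) 0.0584
base x,y ext [-0.0504  0.0237] [-0.0981  0.1045]
back 777 x [-0.0368 -0.0302] y [-0.0158  0.0173] top z [-0.0281 -0.0274 -0.0242]
waist 3722 x [-0.0194  0.0196] y [-0.0198  0.0201] top z [-0.0431 -0.0354 -0.0255]
front 6876 x [0.0306 0.0696] y [-0.0152  0.0161] top z [-0.0311 -0.0301 -0.0283]
shaft 712 x [0.0753 0.0899] y [-0.0045  0.0054] top z [-0.0148 -0.0142 -0.0128]
collar 1206 x [0.0901 0.1047] y [-0.0094  0.0103] top z [-0.0197 -0.0189 -0.0167]
neck 1141 x [0.1053 0.1297] y [-0.0052  0.0058] top z [-0.0129 -0.0121 -0.0106]
bit 92 x [0.13   0.1329] y [-0.0066  0.007 ] top z [-0.0125 -0.012  -0.0102]
```

View pics/w2.png

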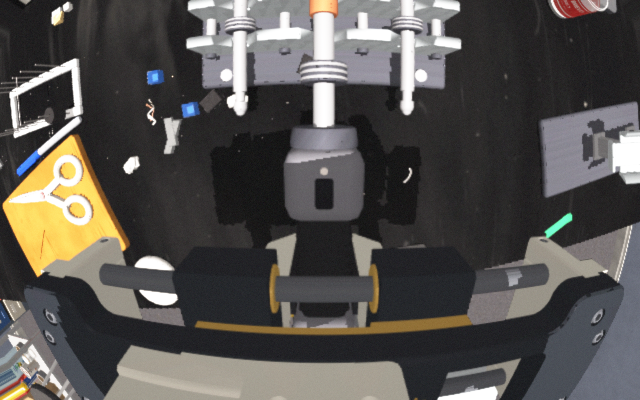

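The held tip shows at (325,5–125) with its collar at (323,70). Spare shank ends are at (240,108) and (407,108), and the rear plate's edge is near row 45.

Run:
```python
from h import *
d=np.load("w2.npz"); W=d["W"]; p=np.array([0.4593,0.07,0.1088]); R=tool(frame(-8.57,0))
E=(W-np.array([.589,.047,0]))@frame(-8.4,0); E[...,1]-=.0033
T=(W-p)@R
X,Y,Z=E[...,0],E[...,1],E[...,2]
for lo in np.arange(-.075,.06,.005):
    s="%.3f "%lo
    for c in (.06,-.06):
        m=(abs(Y-c)<.016)&(X>=lo)&(X<lo+.005)&(Z>.035)&(Z<.065); s+=" n%d z %.4f"%(m.sum(),np.percentile(Z[m],95) if m.any() else 0)
    m=(abs(abs(Y)-.035)<.008)&(X>=lo)&(X<lo+.005)&(Z<.07); s+=" | gap n%d z %.4f"%(m.sum(),np.percentile(Z[m],90) if m.any() else 0)
    print(s)
print("held")
for lo in np.arange(.06,.135,.0025):
    m=(abs(T[...,1])<.02)&(T[...,2]<.03)&(T[...,0]>=lo)&(T[...,0]<lo+.0025)
    if m.any(): print("%.4f w %.4f z %.4f"%(lo,np.ptp(np.percentile(T[m][:,1],[2,98])),np.percentile(T[m][:,2],5)),end="; ")
```

```text
-0.075  n0 z 0.0000 n0 z 0.0000 | gap n208 z 0.0001
-0.070  n0 z 0.0000 n0 z 0.0000 | gap n210 z 0.0001
-0.065  n0 z 0.0000 n0 z 0.0000 | gap n210 z 0.0002
-0.060  n24 z 0.0479 n23 z 0.0479 | gap n214 z 0.0001
-0.055  n82 z 0.0497 n86 z 0.0496 | gap n228 z 0.0003
-0.050  n78 z 0.0501 n84 z 0.0497 | gap n220 z 0.0000
-0.045  n62 z 0.0485 n67 z 0.0482 | gap n215 z 0.0003
-0.040  n102 z 0.0499 n100 z 0.0497 | gap n213 z 0.0002
-0.035  n95 z 0.0502 n90 z 0.0502 | gap n281 z 0.0138
-0.030  n92 z 0.0501 n100 z 0.0501 | gap n242 z 0.0142
-0.025  n93 z 0.0502 n91 z 0.0501 | gap n238 z 0.0143
-0.020  n95 z 0.0500 n91 z 0.0501 | gap n240 z 0.0142
-0.015  n90 z 0.0498 n93 z 0.0502 | gap n238 z 0.0143
-0.010  n247 z 0.0556 n283 z 0.0563 | gap n764 z 0.0581
-0.005  n306 z 0.0579 n297 z 0.0577 | gap n332 z 0.0603
0.000  n243 z 0.0563 n215 z 0.0551 | gap n71 z 0.0602
0.005  n210 z 0.0560 n214 z 0.0560 | gap n1 z 0.0286
0.010  n156 z 0.0559 n154 z 0.0559 | gap n142 z 0.0277
0.015  n69 z 0.0500 n72 z 0.0501 | gap n213 z 0.0274
0.020  n347 z 0.0560 n375 z 0.0559 | gap n811 z 0.0546
0.025  n198 z 0.056
[... 442 characters left out ...]
.0700 w 0.0099 z -0.0148; 0.0725 w 0.0098 z -0.0149; 0.0750 w 0.0098 z -0.0144; 0.0775 w 0.0098 z -0.0144; 0.0800 w 0.0098 z -0.0140; 0.0825 w 0.0093 z -0.0140; 0.0850 w 0.0093 z -0.0137; 0.0875 w 0.0160 z -0.0134; 0.0900 w 0.0208 z -0.0191; 0.0925 w 0.0204 z -0.0190; 0.0950 w 0.0204 z -0.0190; 0.0975 w 0.0199 z -0.0188; 0.1000 w 0.0090 z -0.0178; 0.1025 w 0.0094 z -0.0123; 0.1050 w 0.0094 z -0.0123; 0.1075 w 0.0094 z -0.0119; 0.1100 w 0.0094 z -0.0116; 0.1125 w 0.0095 z -0.0113; 0.1150 w 0.0094 z -0.0115; 0.1175 w 0.0095 z -0.0111; 0.1200 w 0.0095 z -0.0110; 0.1225 w 0.0118 z -0.0113; 0.1250 w 0.0134 z -0.0125; 0.1275 w 0.0131 z -0.0123; 0.1300 w 0.0135 z -0.0118; 0.1325 w 0.0130 z -0.0069;
```

Run:
```python
from h import *
d=np.load("w2.npz"); W=d["W"]; p=np.array([0.4593,0.07,0.1088]); R=tool(frame(-8.57,0))
T=(W-p)@R
def prof(a,b,yw,st=.002):
    o=[]
    for lo in np.arange(a,b,st):
        m=(abs(T[...,1]-.0004)<yw)&(T[...,2]<.03)&(T[...,2]>-.045)&(T[...,0]>=lo)&(T[...,0]<lo+st)
        if m.sum()>3: o.append((lo+st/2,np.median(T[m][:,2]),m.sum()))
    return np.array(o)
for n,a,b in(("back",-.05,-.026),("front",.026,.068),("shaft",.071,.087),("neck",.103,.121)):
    q=prof(a,b,.003); print(n,q[:,:2].round(4).tolist()); f=np.polyfit(q[:,0],q[:,1],1); print(np.degrees(f[0]))
```

```text
back [[-0.033, -0.0273], [-0.031, -0.0251], [-0.029, -0.0242], [-0.027, -0.0251], [-0.025, -0.0255]]
10.367181744391438
front [[0.027, -0.0238], [0.029, -0.0271], [0.031, -0.0281], [0.033, -0.029], [0.035, -0.0295], [0.037, -0.0305], [0.039, -0.0307], [0.041, -0.0305], [0.043, -0.0305], [0.045, -0.0304], [0.047, -0.0304], [0.049, -0.0295], [0.051, -0.0293], [0.053, -0.0292], [0.055, -0.0288], [0.057, -0.0276], [0.059, -0.0261], [0.061, -0.0264], [0.063, -0.0268], [0.065, -0.0266], [0.067, -0.026], [0.069, -0.0254]]
3.0022962600962724
shaft [[0.072, -0.0141], [0.074, -0.0139], [0.076, -0.0137], [0.078, -0.0135], [0.08, -0.0132], [0.082, -0.0133], [0.084, -0.013], [0.086, -0.013]]
4.72875679013295
neck [[0.104, -0.0115], [0.106, -0.0113], [0.108, -0.0111], [0.11, -0.0111], [0.112, -0.0106], [0.114, -0.0108], [0.116, -0.0103], [0.118, -0.0102], [0.12, -0.0102]]
5.038235215681096
```

```bash
cat >> h.py <<'E'
O=(.6009,.0486); YAW=-8.4
def E2(x,y,z): return ext(x,y,z,O,YAW)
TL=tool(frame(YAW,-2.6))
E
python3 - <<'E'
from h import *
p0,R0=now()
print(row(E2(-.0944,.0004,.075),TL,p0,R0)); print(TL.T@np.array([0,0,-1]))
E
```

```text
[0.0479, -0.0007, 0.0349, 0.0007, 0.0148, -0.0012]
[-4.53629881e-02  4.33680869e-19  9.98970570e-01]
```

step_arm(series=[[[1,0.024,-0.0004,0,0.0007,0.0148,-0.0012],[1,0.048,-0.0007,0,0.0007,0.0148,-0.0012],[1,0.048,-0.0007,0.018,0.0007,0.0148,-0.0012],[1,0.048,-0.0007,0.035,0.0007,0.0148,-0.0012],[1,0.048,-0.0007,0.035,0.0007,0.0148,-0.0012],[1,0.048,-0.0007,0.035,0.0007,0.0148,-0.0012]]])

```text
clock: 6.12
tcp_pos: [0.5079, 0.0619, 0.0758]
eef_rot: [[0.988, -0.148, 0.046], [-0.148, -0.989, -0.007], [0.046, -0.0, -0.999]]
contact_force: [-0.5, -0.5, -0.8]
width: 0.0255
finger_force: 50.0
```

Run:
```python
from h import *
p,R=now(); c,W,d=wcloud(); cv2.imwrite("pics/w3.png",c[0:240,130:510,::-1]); np.savez("w3.npz",c=c,W=W,p=p,R=R)
E=(W-np.array([*O,0]))@frame(YAW,0); print("tcpE",((p-np.array([*O,0]))@frame(YAW,0)).round(4),row(E2(-.0944,.0004,.075),TL,p,R))
X,Y,Z=[E[...,i] for i in range(3)]
for c0,nm,zl,zh in((.06,"L",.04,.053),(-.06,"R",.04,.053),(0,"held",.066,.1)):
  for a,b in((-.063,-.05),(-.04,-.025),(-.025,-.012),(-.006,.006),(.012,.024),(.03,.05)):
    m=(abs(Y-c0)<.014)&(X>a)&(X<b)&(Z>zl)&(Z<zh+(.01 if a==-.006 else 0))
    if m.sum()>8: print(nm,a,m.sum(),"yc %.4f w %.4f ztop %.4f"%(np.mean(np.percentile(Y[m],[3,97])),np.ptp(np.percentile(Y[m],[3,97])),np.percentile(Z[m],92)))
for lo in np.arange(-.03,.03,.002):
    m=(abs(abs(Y)-.035)<.012)&(X>=lo)&(X<lo+.002)&(Z>.052)&(Z<.063); h=(abs(Y)<.013)&(Z>.075)&(X>=lo)&(X<lo+.002); l=(abs(abs(Y)-.06)<.013)&(Z>.0525)&(Z<.06)&(X>=lo)&(X<lo+.002)
    print("%.3f plate %d held z %.4f sparecollar %d"%(lo,m.sum(),np.percentile(Z[h],90) if h.any() else 0,l.sum()))
```

```text
tcpE [-0.094  -0.0004  0.0758] [-0.0004, -0.0008, 0.0007, 0.0, -0.0003, -0.0006]
L -0.063 260 yc 0.0596 w 0.0090 ztop 0.0493
L -0.04 363 yc 0.0593 w 0.0092 ztop 0.0497
L -0.025 471 yc 0.0600 w 0.0199 ztop 0.0514
L -0.006 533 yc 0.0586 w 0.0197 ztop 0.0555
L 0.012 494 yc 0.0598 w 0.0212 ztop 0.0516
L 0.03 486 yc 0.0586 w 0.0115 ztop 0.0512
R -0.063 265 yc -0.0595 w 0.0087 ztop 0.0493
R -0.04 364 yc -0.0597 w 0.0089 ztop 0.0496
R -0.025 502 yc -0.0606 w 0.0209 ztop 0.0517
R -0.006 529 yc -0.0591 w 0.0193 ztop 0.0556
R 0.012 461 yc -0.0610 w 0.0204 ztop 0.0516
R 0.03 599 yc -0.0599 w 0.0123 ztop 0.0516
held -0.04 235 yc 0.0001 w 0.0275 ztop 0.0998
held -0.025 645 yc -0.0010 w 0.0099 ztop 0.0941
held -0.006 1153 yc -0.0011 w 0.0198 ztop 0.0994
held 0.012 491 yc -0.0008 w 0.0094 ztop 0.0931
held 0.03 430 yc -0.0008 w 0.0134 ztop 0.0943
-0.030 plate 0 held z 0.1056 sparecollar 0
-0.028 plate 0 held z 0.1054 sparecollar 0
-0.026 plate 0 held z 0.1036 sparecollar 0
-0.024 plate 0 held z 0.0940 sparecollar 0
-0.022 plate 0 held z 0.0942 sparecollar 0
-0.020 plate 0 held z 0.0938 sparecollar 0
[... 353 characters left out ...]
llar 151
-0.002 plate 0 held z 0.0991 sparecollar 140
0.000 plate 0 held z 0.0996 sparecollar 147
0.002 plate 0 held z 0.0994 sparecollar 37
0.004 plate 0 held z 0.0992 sparecollar 0
0.006 plate 0 held z 0.0933 sparecollar 0
0.008 plate 0 held z 0.0935 sparecollar 0
0.010 plate 224 held z 0.0930 sparecollar 20
0.012 plate 264 held z 0.0932 sparecollar 47
0.014 plate 257 held z 0.0935 sparecollar 53
0.016 plate 257 held z 0.0928 sparecollar 50
0.018 plate 62 held z 0.0931 sparecollar 10
0.020 plate 0 held z 0.0930 sparecollar 0
0.022 plate 0 held z 0.0928 sparecollar 0
0.024 plate 0 held z 0.0926 sparecollar 0
0.026 plate 0 held z 0.0927 sparecollar 0
0.028 plate 0 held z 0.0927 sparecollar 1
```

View pics/w3.png

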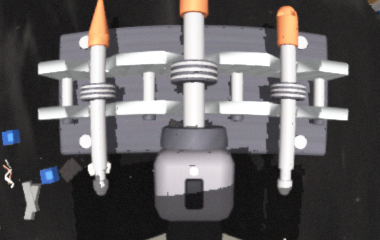

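Fine, blunt and held tips line up with the slots: spare collars at crop (97,92) and (289,92), held collar at (194,72) midway between plates. Lowering now.

step_arm(series=[[[1,-0.0005,-0.0006,0.01,0,0,0],[1,-0.0009,-0.0006,0.02,0,0,0],[1,-0.0014,-0.0006,0.03,0,0,0],[1,-0.0017,-0.0006,0.036,0,0,0],[1,-0.0018,-0.0006,0.039,0,0,0],[1,-0.0019,-0.0006,0.0415,0,0,0],[1,-0.0019,-0.0006,0.0415,0,0,0]]])

```text
clock: 6.75
tcp_pos: [0.5079, 0.0632, 0.0329]
eef_rot: [[0.988, -0.147, 0.045], [-0.147, -0.989, -0.007], [0.046, -0.0, -0.999]]
contact_force: [0.6, -0.4, -1.6]
width: 0.026
finger_force: 50.0
```

```bash
cat > lk.py <<'E'
from h import *
p,R=now(); o=r.observe(); c,W,d=wcloud(); F=frame(YAW,0); E=(W-np.array([*O,0]))@F
print("tcpE",((p-np.array([*O,0]))@F).round(4),"F_E",(np.array(o["contact_force"])@F).round(1),"tool pitch",np.degrees(np.arcsin(R[2,0])).round(2),"yaw",np.degrees(np.arctan2(R[1,0],R[0,0])).round(2))
X,Y,Z=[E[...,i] for i in range(3)]
for c0,nm in((.06,"L"),(0,"M"),(-.06,"R")):
  s=nm
  for lo in np.arange(-.11,.035,.005):
    m=(abs(Y-c0)<.012)&(X>=lo)&(X<lo+.005)&(Z>.035)&(Z<.13)
    if m.sum()>8: s+=" [%.0f: n%d yc %.1f w%.0f z %.1f]"%(lo*1e3,m.sum(),1e3*np.mean(np.percentile(Y[m],[3,97])),1e3*np.ptp(np.percentile(Y[m],[3,97])),1e3*np.percentile(Z[m],90))
  print(s)
cv2.imwrite("pics/last.png",c[0:240,130:510,::-1])
E
python3 lk.py
```

```text
tcpE [-0.0941  0.0009  0.0329] F_E [ 0.7 -0.3 -1.6] tool pitch 2.62 yaw -8.45
L [-75: n565 yc 60.0 w22 z 117.2] [-70: n817 yc 60.1 w22 z 116.7] [-65: n170 yc 59.2 w9 z 49.3] [-60: n158 yc 59.1 w8 z 48.8] [-55: n134 yc 58.9 w8 z 48.9] [-50: n190 yc 59.2 w9 z 49.7] [-45: n188 yc 58.9 w8 z 49.6] [-40: n194 yc 59.3 w9 z 49.6] [-35: n196 yc 59.0 w9 z 49.7] [-30: n199 yc 59.1 w9 z 49.6] [-25: n192 yc 59.0 w9 z 49.6] [-20: n337 yc 60.4 w22 z 52.2] [-15: n457 yc 60.3 w22 z 53.2] [-10: n375 yc 58.2 w18 z 55.0] [-5: n433 yc 58.2 w19 z 55.4] [0: n269 yc 58.0 w18 z 55.5] [5: n188 yc 58.8 w9 z 49.7] [10: n518 yc 60.1 w23 z 52.3] [15: n372 yc 60.1 w22 z 52.9] [20: n181 yc 58.8 w9 z 49.7] [25: n263 yc 58.8 w12 z 51.1] [30: n239 yc 58.5 w12 z 51.6] [35: n203 yc 58.6 w12 z 51.3]
M [-100: n166 yc -0.1 w22 z 59.1] [-95: n438 yc -0.0 w23 z 59.4] [-90: n458 yc 0.0 w23 z 59.5] [-85: n467 yc 0.0 w22 z 59.9] [-80: n1105 yc 0.0 w22 z 127.3] [-75: n1473 yc 0.1 w22 z 117.2] [-70: n1573 yc 0.1 w22 z 116.5] [-65: n526 yc -0.0 w22 z 64.3] [-60: n599 yc 0.1 w22 z 65.6] [-55: n625 yc -0.0 w23 z 65.8] [-50: n660 yc 
[... 534 characters left out ...]
60.0 w23 z 117.4] [-70: n775 yc -59.8 w23 z 116.7] [-65: n164 yc -59.4 w8 z 49.5] [-60: n160 yc -59.5 w8 z 49.1] [-55: n138 yc -59.3 w8 z 49.1] [-50: n184 yc -59.5 w9 z 49.6] [-45: n193 yc -59.4 w9 z 49.6] [-40: n191 yc -59.5 w9 z 49.7] [-35: n194 yc -59.7 w9 z 49.5] [-30: n195 yc -59.4 w9 z 49.5] [-25: n195 yc -59.6 w9 z 49.6] [-20: n370 yc -60.6 w22 z 52.3] [-15: n409 yc -60.4 w22 z 52.4] [-10: n377 yc -58.8 w18 z 54.7] [-5: n431 yc -59.1 w19 z 55.4] [0: n276 yc -58.7 w18 z 55.3] [5: n185 yc -59.7 w9 z 49.5] [10: n529 yc -60.1 w23 z 51.8] [15: n326 yc -60.5 w21 z 51.9] [20: n185 yc -59.8 w9 z 49.7] [25: n249 yc -60.0 w12 z 51.0] [30: n243 yc -59.7 w12 z 51.7] [35: n238 yc -59.8 w12 z 51.5]
```

step_arm(series=[[[1,-0.003,0,-0.0001,0,0,0],[1,-0.005,0,-0.0002,0,0,0],[1,-0.007,0,-0.0003,0,0,0],[1,-0.009,0,-0.0004,0,0,0],[1,-0.011,0,-0.0005,0,0,0],[1,-0.013,0,-0.0006,0,0,0],[1,-0.015,0,-0.0007,0,0,0],[1,-0.017,0,-0.0008,0,0,0]]])

```text
clock: 7.47
tcp_pos: [0.4996, 0.0649, 0.0358]
eef_rot: [[0.987, -0.148, 0.065], [-0.147, -0.989, -0.008], [0.065, -0.002, -0.998]]
contact_force: [20.3, -2.1, -10.3]
width: 0.0255
finger_force: 50.0
```

```bash
python3 lk.py | grep -v "^[LR]"
```

```text
tcpE [-0.1026  0.0013  0.0358] F_E [ 20.4   0.9 -10.3] tool pitch 3.72 yaw -8.49
M [-110: n89 yc -0.2 w23 z 61.6] [-105: n426 yc -0.0 w23 z 62.3] [-100: n449 yc -0.1 w23 z 62.5] [-95: n436 yc 0.1 w22 z 62.5] [-90: n920 yc 0.1 w23 z 129.6] [-85: n1477 yc 0.0 w22 z 120.5] [-80: n1617 yc 0.1 w22 z 119.9] [-75: n498 yc 0.0 w22 z 67.2] [-70: n596 yc 0.1 w23 z 68.5] [-65: n613 yc 0.0 w22 z 68.9] [-60: n651 yc 0.0 w22 z 69.0] [-55: n641 yc 0.0 w23 z 68.8] [-50: n719 yc -0.0 w23 z 68.0] [-45: n609 yc 0.1 w23 z 66.3] [-40: n642 yc 0.2 w22 z 66.0] [-35: n343 yc 0.4 w21 z 64.6] [-30: n200 yc 0.2 w9 z 53.1] [-25: n213 yc 0.2 w9 z 52.5] [-20: n445 yc 0.1 w23 z 52.8] [-15: n539 yc 0.1 w23 z 52.8] [-10: n564 yc 0.4 w20 z 57.2] [-5: n429 yc 0.4 w20 z 57.2] [0: n133 yc 0.4 w9 z 51.2] [5: n194 yc 0.4 w10 z 50.6] [10: n604 yc 0.0 w23 z 52.2] [15: n376 yc -0.1 w23 z 52.6] [20: n208 yc 0.3 w11 z 49.3] [25: n278 yc 0.1 w13 z 50.6] [30: n40 yc 0.1 w14 z 49.7]
```

step_arm(series=[[[1,0,0,0.0015,0,-0.003,0],[1,0,0,0.003,0,-0.006,0],[1,-0.001,0,0.003,0,-0.006,0],[1,-0.002,0,0.003,0,-0.006,0],[1,-0.003,0,0.003,0,-0.006,0]]])

```text
clock: 7.93
tcp_pos: [0.4878, 0.0662, 0.0303]
eef_rot: [[0.989, -0.147, 0.027], [-0.147, -0.989, -0.004], [0.027, -0.0, -1.0]]
contact_force: [0.7, -0.2, -1.6]
width: 0.0256
finger_force: 50.0
```

step_arm(series=[[[1,-0.003,0,-0.0015,0,0.003,0],[1,-0.006,0,-0.003,0,0.006,0],[1,-0.012,0,-0.0034,0,0.006,0],[1,-0.018,0,-0.0036,0,0.006,0],[1,-0.024,0,-0.0038,0,0.006,0],[1,-0.03,0,-0.004,0,0.006,0],[1,-0.036,0,-0.0042,0,0.006,0],[1,-0.042,0,-0.0044,0,0.006,0],[1,-0.048,0,-0.0046,0,0.006,0],[1,-0.055,0,-0.005,0,0.006,0],[1,-0.055,0,-0.005,0,0.006,0]]])

```text
clock: 8.85
tcp_pos: [0.4321, 0.0745, 0.0337]
eef_rot: [[0.988, -0.147, 0.044], [-0.147, -0.989, -0.007], [0.045, 0.0, -0.999]]
contact_force: [0.5, -0.5, -2.3]
width: 0.0256
finger_force: 50.0
```

```bash
python3 lk.py
```

```text
tcpE [-0.1707  0.0009  0.0337] F_E [ 0.6 -0.5 -2.3] tool pitch 2.57 yaw -8.44
L [-70: n116 yc 59.3 w6 z 48.4] [-65: n191 yc 59.2 w9 z 49.5] [-60: n124 yc 59.2 w7 z 48.9] [-55: n169 yc 59.2 w9 z 49.0] [-50: n173 yc 59.2 w9 z 49.6] [-45: n171 yc 59.0 w9 z 49.9] [-40: n162 yc 59.0 w9 z 49.8] [-35: n44 yc 59.4 w9 z 49.5]
M [-110: n615 yc 0.0 w22 z 63.6] [-105: n517 yc 0.0 w22 z 62.8] [-75: n49 yc 0.4 w5 z 46.9] [-70: n203 yc 0.4 w8 z 49.4] [-65: n169 yc 0.4 w9 z 49.7] [-60: n140 yc 0.1 w7 z 48.4] [-55: n229 yc 0.1 w10 z 49.6] [-50: n195 yc 0.1 w10 z 49.9] [-45: n186 yc -0.1 w9 z 49.8] [-40: n39 yc -0.1 w9 z 49.7]
R [-70: n114 yc -59.2 w7 z 48.6] [-65: n186 yc -59.3 w8 z 49.6] [-60: n127 yc -59.1 w8 z 48.8] [-55: n170 yc -59.8 w9 z 49.2] [-50: n174 yc -59.6 w9 z 49.6] [-45: n172 yc -59.6 w9 z 49.7] [-40: n162 yc -59.6 w9 z 49.8] [-35: n44 yc -59.9 w9 z 49.4]
```

View pics/last.png

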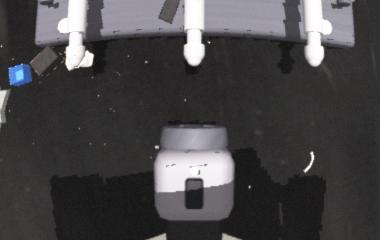

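The old tip is left in the middle slot, shank end at crop (195,55), level with the spares. The empty handle's nose ring is at (196,135). Next I measure the nose's axis.

```bash
cat > nose.py <<'E'
from h import *
p,R=now(); c,W,d=wcloud(); F=frame(YAW,0); E=(W-np.array([*O,0]))@F; t=(p-np.array([*O,0]))@F
print(t.round(4))
for lo in np.arange(t[0]+.028,t[0]+.078,.004):
    m=(abs(E[...,1]-t[1])<.03)&(E[...,0]>=lo)&(E[...,0]<lo+.004)&(E[...,2]>t[2]-.02)&(E[...,2]<t[2]+.045)
    if m.sum()>8:
        q=m&(abs(E[...,1]-t[1])<.004)
        print("%.1f n%d y %.1f..%.1f c %.2f ztop %.1f"%((lo-t[0]+.002)*1e3,m.sum(),*np.percentile(E[m][:,1],[2,98])*1e3,np.mean(np.percentile(E[m][:,1],[2,98]))*1e3,np.median(E[q][:,2])*1e3 if q.any() else 0))
E
python3 nose.py
```

```text
[-0.1697  0.001   0.0339]
30.0 n509 y -14.8..15.6 c 0.42 ztop 63.5
34.0 n645 y -16.3..17.4 c 0.52 ztop 65.3
38.0 n678 y -16.3..17.2 c 0.43 ztop 66.0
42.0 n706 y -16.2..17.1 c 0.43 ztop 66.3
46.0 n735 y -17.2..17.5 c 0.15 ztop 66.2
50.0 n737 y -16.4..17.2 c 0.41 ztop 65.4
54.0 n746 y -15.8..16.8 c 0.53 ztop 64.8
58.0 n705 y -14.7..15.4 c 0.38 ztop 63.1
62.0 n619 y -14.4..15.3 c 0.46 ztop 63.3
66.0 n620 y -13.8..14.3 c 0.24 ztop 62.9
70.0 n227 y -12.8..13.5 c 0.36 ztop 59.1
```

step_arm(series=[[[1,0,-0.025,0,0,0,0],[1,0,-0.0588,0.0015,0,0,0],[1,0,-0.0588,0.0015,0,0,0],[1,0,-0.0588,0.0015,0,0,0],[1,0,-0.0588,0.0015,0,0,0]]])

```text
clock: 9.37
tcp_pos: [0.4426, 0.1323, 0.0322]
eef_rot: [[0.988, -0.146, 0.046], [-0.146, -0.989, -0.007], [0.046, 0.0, -0.999]]
contact_force: [0.3, 0.7, -1.1]
width: 0.0256
finger_force: 50.0
```

```bash
python3 nose.py; python3 lk.py | grep -E "tcpE|^L"
```

```text
[-0.1688  0.0597  0.0322]
30.0 n509 y 43.8..74.5 c 59.15 ztop 61.7
34.0 n638 y 42.5..76.1 c 59.27 ztop 63.8
38.0 n693 y 42.6..75.9 c 59.24 ztop 64.5
42.0 n707 y 42.6..75.9 c 59.22 ztop 64.7
46.0 n734 y 41.5..76.3 c 58.89 ztop 64.5
50.0 n743 y 42.3..76.1 c 59.21 ztop 63.8
54.0 n746 y 42.9..75.5 c 59.19 ztop 63.3
58.0 n709 y 44.1..74.1 c 59.07 ztop 61.5
62.0 n613 y 44.4..74.1 c 59.22 ztop 61.8
66.0 n618 y 44.9..73.1 c 59.01 ztop 61.3
70.0 n225 y 45.8..72.3 c 59.06 ztop 57.2
tcpE [-0.1688  0.0593  0.0323] F_E [ 0.   0.4 -1.7] tool pitch 2.66 yaw -8.46
L [-110: n604 yc 59.8 w22 z 62.2] [-105: n649 yc 59.8 w22 z 61.7] [-100: n94 yc 59.7 w22 z 43.0] [-70: n134 yc 59.7 w7 z 48.6] [-65: n211 yc 59.9 w9 z 49.6] [-60: n147 yc 60.0 w8 z 48.8] [-55: n191 yc 59.9 w9 z 49.2] [-50: n210 yc 59.9 w9 z 49.6] [-45: n191 yc 59.9 w10 z 49.6] [-40: n95 yc 59.9 w10 z 49.7]
```

step_arm(series=[[[1,0.01,-0.0007,0.0009,0,0,0],[1,0.02,-0.0007,0.0014,0,0,0],[1,0.028,-0.0007,0.0018,0,0,0],[1,0.033,-0.0007,0.002,0,0,0],[1,0.037,-0.0007,0.0022,0,0,0],[1,0.041,-0.0007,0.0024,0,0,0],[1,0.045,-0.0007,0.0025,0,0,0],[1,0.045,-0.0007,0.0025,0,0,0]]])

```text
clock: 10.13
tcp_pos: [0.4881, 0.1263, 0.032]
eef_rot: [[0.988, -0.147, 0.047], [-0.147, -0.989, -0.007], [0.047, -0.0, -0.999]]
contact_force: [0.1, -0.0, -1.5]
width: 0.026
finger_force: 50.0
```

```bash
python3 lk.py | grep -E "tcpE|^L"
```

```text
tcpE [-0.123   0.0604  0.032 ] F_E [ 0.1 -0.  -1.5] tool pitch 2.71 yaw -8.47
L [-110: n1090 yc 60.0 w22 z 126.4] [-105: n1172 yc 60.1 w23 z 116.1] [-100: n1924 yc 60.0 w22 z 115.9] [-95: n501 yc 60.0 w23 z 63.0] [-90: n582 yc 60.1 w22 z 64.4] [-85: n618 yc 60.1 w22 z 64.7] [-80: n639 yc 59.9 w23 z 64.7] [-75: n657 yc 59.9 w22 z 64.3] [-70: n684 yc 59.9 w22 z 63.6] [-65: n648 yc 60.0 w22 z 61.8] [-60: n647 yc 59.9 w22 z 61.5] [-55: n320 yc 60.0 w21 z 58.9] [-50: n241 yc 59.9 w10 z 50.3] [-45: n229 yc 59.9 w10 z 50.2] [-40: n223 yc 59.6 w9 z 50.2] [-35: n220 yc 59.6 w9 z 50.2] [-30: n219 yc 59.6 w9 z 50.3] [-25: n211 yc 59.7 w9 z 50.1] [-20: n554 yc 60.0 w23 z 51.5] [-15: n519 yc 60.0 w22 z 52.7] [-10: n597 yc 59.6 w19 z 55.1] [-5: n427 yc 59.7 w20 z 55.7] [0: n231 yc 59.5 w20 z 55.6] [5: n107 yc 59.3 w9 z 49.9] [10: n88 yc 59.9 w23 z 39.8]
```

step_arm(series=[[[1,0.004,0,0.0002,0,0,0],[1,0.008,0,0.0004,0,0,0],[1,0.012,0,0.0006,0,0,0],[1,0.016,0,0.0007,0,0,0],[1,0.02,0,0.0009,0,0,0],[1,0.023,0,0.001,0,0,0],[1,0.026,0,0.0012,0,0,0],[1,0.026,0,0.0012,0,0,0]]])

```text
clock: 10.85
tcp_pos: [0.511, 0.1226, 0.031]
eef_rot: [[0.988, -0.147, 0.041], [-0.147, -0.989, -0.007], [0.041, 0.001, -0.999]]
contact_force: [-5.2, 1.7, -0.9]
width: 0.0257
finger_force: 50.0
```

```bash
python3 lk.py | grep -E "tcpE|^L"
```

```text
tcpE [-0.0998  0.0601  0.031 ] F_E [-5.4  0.9 -0.9] tool pitch 2.36 yaw -8.46
L [-105: n215 yc 59.9 w22 z 57.1] [-100: n446 yc 59.9 w22 z 57.4] [-95: n440 yc 60.0 w22 z 57.6] [-90: n471 yc 59.9 w23 z 57.7] [-85: n1126 yc 59.9 w22 z 125.4] [-80: n1588 yc 60.0 w23 z 115.3] [-75: n1500 yc 60.0 w22 z 114.4] [-70: n538 yc 60.1 w22 z 62.4] [-65: n599 yc 59.9 w22 z 63.3] [-60: n622 yc 60.1 w23 z 63.6] [-55: n652 yc 60.0 w22 z 63.3] [-50: n669 yc 60.1 w22 z 63.0] [-45: n685 yc 60.0 w22 z 61.6] [-40: n632 yc 60.0 w22 z 60.6] [-35: n629 yc 60.1 w22 z 59.9] [-30: n241 yc 59.6 w10 z 49.7] [-25: n232 yc 59.6 w10 z 49.6] [-20: n458 yc 59.9 w22 z 52.0] [-15: n579 yc 60.0 w23 z 52.7] [-10: n227 yc 59.3 w9 z 49.7] [-5: n214 yc 59.3 w9 z 49.7] [0: n594 yc 59.6 w20 z 55.3] [5: n517 yc 59.4 w20 z 55.7] [10: n418 yc 60.1 w23 z 54.3] [15: n465 yc 59.9 w23 z 52.6] [20: n210 yc 59.5 w10 z 49.9] [25: n200 yc 59.5 w10 z 50.0] [30: n33 yc 59.3 w10 z 49.1]
```

step_arm(series=[[[1,0.0015,0,-0.0005,0,0.002,0],[1,0.003,0,-0.0008,0,0.003,0],[1,0.004,0,-0.0008,0,0.003,0],[1,0.004,0,-0.0008,0,0.003,0]]])

```text
clock: 11.23
tcp_pos: [0.5123, 0.1222, 0.0312]
eef_rot: [[0.988, -0.147, 0.045], [-0.147, -0.989, -0.008], [0.046, 0.002, -0.999]]
contact_force: [-9.5, 2.7, -1.5]
width: 0.0256
finger_force: 50.0
```

step_arm(series=[[[1,0.001,0,-0.0003,0,0.001,0],[1,0.002,0,-0.0005,0,0.002,0],[1,0.003,0,-0.0005,0,0.002,0],[1,0.003,0,-0.0005,0,0.002,0]]])

```text
clock: 11.57
tcp_pos: [0.5181, 0.1217, 0.0328]
eef_rot: [[0.987, -0.147, 0.057], [-0.147, -0.989, -0.009], [0.058, 0.001, -0.998]]
contact_force: [-4.0, 1.5, -1.6]
width: 0.0256
finger_force: 50.0
```

```bash
python3 lk.py | grep -E "tcpE|^L"
```

```text
tcpE [-0.0926  0.0602  0.0328] F_E [-4.2  0.9 -1.6] tool pitch 3.33 yaw -8.45
L [-100: n73 yc 59.8 w22 z 58.7] [-95: n429 yc 60.0 w23 z 59.2] [-90: n437 yc 60.0 w22 z 59.3] [-85: n450 yc 59.8 w22 z 59.7] [-80: n1110 yc 60.0 w23 z 127.3] [-75: n1315 yc 60.0 w23 z 117.3] [-70: n1772 yc 60.0 w22 z 116.9] [-65: n500 yc 59.9 w22 z 64.1] [-60: n589 yc 60.0 w23 z 65.6] [-55: n615 yc 60.0 w22 z 65.9] [-50: n645 yc 60.1 w22 z 66.0] [-45: n668 yc 60.0 w23 z 65.6] [-40: n680 yc 60.1 w23 z 64.9] [-35: n657 yc 59.9 w23 z 63.4] [-30: n650 yc 59.9 w23 z 63.1] [-25: n355 yc 60.1 w21 z 60.6] [-20: n392 yc 60.0 w22 z 51.9] [-15: n572 yc 60.0 w23 z 52.7] [-10: n221 yc 59.5 w9 z 50.6] [-5: n219 yc 59.4 w9 z 50.2] [0: n544 yc 59.5 w19 z 55.8] [5: n498 yc 59.4 w20 z 55.7] [10: n419 yc 60.0 w23 z 55.1] [15: n434 yc 59.9 w23 z 52.9] [20: n198 yc 59.6 w9 z 49.2] [25: n193 yc 59.4 w10 z 49.0] [30: n189 yc 59.4 w10 z 48.8] [35: n253 yc 59.4 w13 z 50.0]
```

step_arm(series=[[[1,0.0015,0,0.0003,0,-0.001,0],[1,0.003,0,0.0003,0,-0.001,0],[1,0.004,0,0.0003,0,-0.001,0],[1,0.004,0,0.0003,0,-0.001,0]]])

```text
clock: 11.95
tcp_pos: [0.5229, 0.121, 0.033]
eef_rot: [[0.988, -0.147, 0.056], [-0.147, -0.989, -0.009], [0.056, 0.0, -0.998]]
contact_force: [-5.7, 0.9, -4.4]
width: 0.0257
finger_force: 50.0
```

```bash
cat > col.py <<'E'
from h import *
import sys
cy=float(sys.argv[1])
p,R=now(); o=r.observe(); c,W,d=wcloud(); F=frame(YAW,0); E=(W-np.array([*O,0]))@F; t=(p-np.array([*O,0]))@F; X,Y,Z=[E[...,i] for i in range(3)]
for lo in np.arange(-.026,.014,.001):
    m=(abs(Y-cy)<.003)&(X>=lo)&(X<lo+.001)&(Z>.035)&(Z<.11)
    if m.sum(): print("%d:%.1f"%(round(lo*1e3),np.median(Z[m])*1e3),end=" ")
print("\ntcp",t.round(4),(np.array(o["contact_force"])@F).round(1))
E
python3 col.py .0595
```

```text
-26:63.1 -25:62.8 -24:62.8 -23:62.6 -22:62.7 -21:62.3 -20:61.4 -19:50.3 -18:50.4 -17:50.4 -16:50.2 -15:50.2 -14:50.0 -13:50.6 -12:50.3 -11:50.1 -10:49.8 -9:49.8 -8:49.9 -7:49.9 -6:50.0 -5:50.0 -4:50.1 -3:49.8 -2:49.7 -1:49.6 0:49.4 1:49.6 2:53.9 3:55.8 4:56.0 5:55.5 6:55.5 7:55.8 8:55.2 9:55.0 10:55.5 11:54.9 12:53.7 13:49.3 
tcp [-0.0878  0.0602  0.033 ] [-5.8  0.1 -4.4]
```

step_arm(series=[[[1,0.002,0,0,0,0,0],[1,0.004,0,0,0,0.001,0],[1,0.006,0,0,0,0.002,0],[1,0.006,0,0,0,0.002,0],[1,0.006,0,0,0,0.002,0]]])

```text
clock: 12.42
tcp_pos: [0.5238, 0.1207, 0.0325]
eef_rot: [[0.988, -0.147, 0.052], [-0.147, -0.989, -0.01], [0.053, 0.002, -0.999]]
contact_force: [-19.3, 4.1, 5.1]
width: 0.026
finger_force: 50.0
```

```bash
python3 col.py .0595
```

```text
-26:62.7 -25:62.6 -24:62.7 -23:62.3 -22:62.5 -21:62.3 -20:62.3 -19:60.4 -18:50.0 -17:50.1 -16:49.9 -15:50.0 -14:50.2 -13:49.7 -12:49.9 -11:49.7 -10:49.9 -9:50.2 -8:49.7 -7:49.8 -6:49.9 -5:49.8 -4:49.5 -3:49.6 -2:49.7 -1:49.6 0:49.3 1:49.4 2:54.4 3:55.5 4:55.6 5:55.2 6:55.5 7:55.5 8:55.2 9:55.7 10:55.5 11:54.7 12:54.6 13:49.2 
tcp [-0.0868  0.0601  0.0325] [-19.6   1.3   5.1]
```

step_arm(series=[[[1,-0.003,0,0,0,-0.001,0],[1,-0.006,0,0,0,-0.002,0],[1,-0.009,0,0,0,-0.003,0],[1,-0.0125,0,0,0,-0.004,0],[1,-0.0125,0,0,0,-0.004,0]]])

```text
clock: 12.88
tcp_pos: [0.5179, 0.1219, 0.0335]
eef_rot: [[0.988, -0.147, 0.054], [-0.147, -0.989, -0.008], [0.054, -0.0, -0.999]]
contact_force: [0.5, 0.4, -1.6]
width: 0.0253
finger_force: 50.0
```

```bash
python3 col.py .0595; python3 lk.py|grep -E "tcpE|^M"
```

```text
-26:62.9 -25:60.8 -24:51.3 -23:51.3 -22:51.3 -21:51.0 -20:50.9 -19:51.0 -18:51.5 -17:51.2 -16:50.8 -15:50.9 -14:50.7 -13:50.7 -12:51.0 -11:51.0 -10:50.9 -9:50.6 -8:50.5 -7:51.0 -6:50.9 -5:50.5 -4:55.1 -3:56.7 -2:57.0 -1:56.5 0:56.8 1:56.8 2:56.1 3:56.6 4:56.9 5:56.1 6:55.6 7:50.2 8:50.2 9:50.2 10:50.1 11:50.2 12:50.0 13:50.0 
tcp [-0.0928  0.0604  0.0335] [ 0.4  0.5 -1.6]
tcpE [-0.0926  0.0604  0.0335] F_E [-0.5  0.3 -2.7] tool pitch 3.12 yaw -8.46
M [-75: n474 yc 0.2 w22 z 118.0] [-70: n994 yc 0.1 w22 z 117.6] [-65: n179 yc 0.9 w9 z 49.5] [-60: n122 yc 0.6 w6 z 48.2] [-55: n175 yc 0.8 w9 z 49.6] [-50: n190 yc 0.9 w9 z 49.6] [-45: n185 yc 1.1 w9 z 49.6] [-40: n188 yc 1.0 w9 z 49.6] [-35: n193 yc 0.8 w9 z 49.6] [-30: n191 yc 0.9 w9 z 49.7] [-25: n196 yc 0.8 w9 z 49.7] [-20: n342 yc -0.3 w22 z 51.8] [-15: n459 yc -0.2 w22 z 53.0] [-10: n451 yc 1.4 w19 z 55.5] [-5: n391 yc 1.6 w19 z 55.4] [0: n163 yc 0.9 w8 z 49.6] [5: n187 yc 0.6 w9 z 49.7] [10: n499 yc -0.1 w23 z 51.9] [15: n347 yc -0.1 w22 z 52.4] [20: n215 yc 0.3 w10 z 50.0] [25: n249 yc 0.8 w12 z 51.5] [30: n238 yc 0.9 w12 z 51.5] [35: n229 yc 0.7 w12 z 51.6]
```

Tip came back with the handle, so it is latched; old tip undisturbed. Lifting out.

step_arm(series=[[[1,0.0005,0,-0.01,0,0,0],[1,0.001,0,-0.02,0,0,0],[1,0.0016,0,-0.03,0,0,0],[1,0.0027,0,-0.05,0,0,0],[1,0.0043,0,-0.08,0,0,0],[1,0.006,0,-0.11,0,0,0],[1,0.006,0,-0.11,0,0,0],[1,0.006,0,-0.11,0,0,0]]])

```text
clock: 13.65
tcp_pos: [0.519, 0.1221, 0.1461]
eef_rot: [[0.987, -0.147, 0.058], [-0.147, -0.989, -0.007], [0.059, -0.002, -0.998]]
contact_force: [0.3, 0.5, -1.8]
width: 0.0258
finger_force: 50.0
```

Run:
```python
from h import *
p,R=now(); c,W,d=wcloud(); cv2.imwrite("pics/w5.png",c[0:240,130:510,::-1])
T=(W-p)@R*[1,-1,-1]      # iron-like axes, TCP origin
w=np.load("w1.npz")["W"]; G=np.array([.479,-.281,.101]); S=(w-G)@frame(96.5,30)
def prof(Q,z0):
    o={}
    for lo in np.arange(.026,.115,.003):
        m=(Q[...,0]>=lo)&(Q[...,0]<lo+.003)&(abs(Q[...,1])<.024)&(Q[...,2]>z0-.01)&(Q[...,2]<z0+.04); q=m&(abs(Q[...,1])<.004)
        if q.sum()>2: o[round(lo*1e3)]=(m.sum(),np.mean(np.percentile(Q[m][:,1],[2,98]))*1e3,np.ptp(np.percentile(Q[m][:,1],[2,98]))*1e3,np.median(Q[q][:,2])*1e3)
    return o
a=prof(T,.005); b=prof(S,-.008)
for k in a: print(k,"hand c%.1f w%.1f z%.1f"%a[k][1:],("stand c%.1f w%.1f z%.1f"%b[k][1:]) if k in b else "")
```

```text
26 hand c-0.4 w22.1 z23.2 stand c0.2 w22.6 z11.1
29 hand c-0.5 w29.4 z27.7 stand c0.6 w28.8 z13.8
32 hand c-0.4 w32.8 z29.1 stand c-0.0 w39.9 z15.6
35 hand c-0.4 w33.7 z30.2 stand c-0.1 w45.3 z17.2
38 hand c-0.4 w33.1 z30.4 stand c-0.3 w45.6 z17.2
41 hand c-0.5 w33.2 z30.4 stand c-0.3 w45.6 z17.7
44 hand c-0.5 w34.2 z30.2 stand c0.1 w46.2 z17.5
47 hand c-0.8 w34.5 z29.8 stand c0.0 w46.3 z17.5
50 hand c-0.4 w33.7 z29.3 stand c0.1 w46.2 z16.4
53 hand c-0.4 w32.7 z28.8 stand c-0.0 w46.3 z16.5
56 hand c-0.5 w31.2 z27.6 stand c0.1 w46.0 z15.6
59 hand c-0.5 w29.1 z25.5 stand c0.0 w46.0 z14.0
62 hand c-0.5 w29.6 z26.6 stand c-0.2 w28.7 z14.0
65 hand c-0.7 w28.1 z26.1 stand c-0.3 w29.8 z13.6
68 hand c-0.8 w27.2 z24.1 stand c-0.2 w28.3 z13.6
71 hand c-0.5 w9.9 z13.7 stand c0.1 w25.8 z1.5
74 hand c-0.4 w9.9 z13.3 stand c0.3 w28.3 z1.1
77 hand c-0.5 w9.8 z13.1 stand c-0.3 w8.4 z1.2
80 hand c-0.4 w9.9 z13.0 stand c-0.7 w9.3 z0.6
83 hand c-0.7 w9.3 z12.8 stand c-0.7 w9.3 z1.0
86 hand c-1.1 w10.6 z12.5 stand c-0.7 w9.3 z0.4
89 hand c-0.6 w20.2 z17.3 stand c-0.4 w15.6 z0.4
92 hand c-0.4 w20.7 z18.4 stand c-0.7 w20.9 z6.4
95 hand c-0.4 w20.8 z18.1 stand c-0.6 w21.3 z6.6
98 hand c-0.3 w19.1 z17.9 stand c-0.4 w20.5 z6.1
101 hand c-0.5 w8.9 z11.4 stand c0.2 w16.4 z0.7
104 hand c-0.5 w8.9 z11.1 stand c-0.3 w8.5 z-0.4
107 hand c-0.5 w8.9 z11.0 stand c-0.3 w8.5 z-0.5
110 hand c-0.5 w8.9 z10.7 stand c-0.3 w8.4 z-0.9
113 hand c-0.5 w9.0 z10.7 stand c-0.3 w8.5 z-0.9
```

View pics/w5.png

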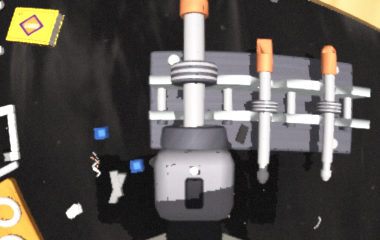

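```bash
cat >> h.py <<'E'
IS=frame(96.5,30); RS=tool(frame(96.5,29.5)); G=np.array([.479,-.281,.101])
def place(dx,dz): # TCP to put the handle at G + dx along iron, dz off the rail
    return G+IS@np.array([dx,0,dz])-tool(frame(96.5,29.5))@np.array([-.002,.0005,-.0128])
E
python3 - <<'E'
from h import *
p,R=now(); print(place(0,0),"grasp was .4804 -.2864 .0891")
for t,q in (([.45,.05,.23],R),([.44,-.10,.24],RS),(place(-.002,.08)+[0,0,.04],RS)): print(row(t,q,p,R))
E
```

```text
[ 0.47901968 -0.28558958  0.0888746 ] grasp was .4804 -.2864 .0891
[-0.0517, 0.0811, -0.0887, 0.0, 0.0, 0.0]
[-0.039, 0.2309, -0.0981, -0.1344, -0.1273, -0.5735]
[0.0147, 0.3718, -0.0543, -0.1344, -0.1273, -0.5735]
```

step_arm(series=[[[1,-0.052,0.081,-0.089,0,0,0],[1,-0.052,0.081,-0.089,0,0,0],[1,-0.052,0.081,-0.089,0,0,0],[1,-0.062,0.153,-0.088,-0.1344,-0.1273,-0.5735],[1,-0.062,0.153,-0.088,-0.1344,-0.1273,-0.5735],[1,-0.062,0.153,-0.088,-0.1344,-0.1273,-0.5735],[1,-0.062,0.153,-0.088,-0.1344,-0.1273,-0.5735],[1,-0.062,0.153,-0.088,-0.1344,-0.1273,-0.5735],[1,-0.062,0.153,-0.088,-0.1344,-0.1273,-0.5735],[1,-0.062,0.153,-0.088,-0.1344,-0.1273,-0.5735],[1,-0.062,0.153,-0.088,-0.1344,-0.1273,-0.5735],[1,-0.062,0.153,-0.088,-0.1344,-0.1273,-0.5735],[1,-0.062,0.153,-0.088,-0.1344,-0.1273,-0.5735],[1,-0.062,0.153,-0.088,-0.1344,-0.1273,-0.5735],[1,-0.062,0.153,-0.088,-0.1344,-0.1273,-0.5735],[1,-0.062,0.153,-0.088,-0.1344,-0.1273,-0.5735],[1,-0.062,0.153,-0.088,-0.1344,-0.1273,-0.5735],[1,-0.062,0.153,-0.088,-0.1344,-0.1273,-0.5735],[1,-0.062,0.153,-0.088,-0.1344,-0.1273,-0.5735]]])

```text
clock: 15.28
tcp_pos: [0.4279, -0.0192, 0.2263]
eef_rot: [[-0.107, 0.993, 0.052], [0.864, 0.119, -0.49], [-0.493, -0.007, -0.87]]
contact_force: [0.2, 0.4, -1.5]
width: 0.0254
finger_force: 50.0
```

Run:
```python
from h import *
p,R=now(); print(p)
for t in (place(-.002,.06)+[0,0,.06],place(-.002,.05),place(-.002,.001)): print(row(t,RS,p,R))
```

```text
[ 0.42786227 -0.01916257  0.22632621]
[-0.1989, 0.0195, 0.1406, -0.0012, 0.0001, 0.0027]
[-0.1694, 0.02, 0.2028, -0.0012, 0.0001, 0.0027]
[-0.1698, 0.0202, 0.2518, -0.0012, 0.0001, 0.0027]
```

step_arm(series=[[[1,-0.199,0.02,0.141,-0.0012,0,0.0027],[1,-0.199,0.02,0.141,-0.0012,0,0.0027],[1,-0.199,0.02,0.141,-0.0012,0,0.0027],[1,-0.199,0.02,0.141,-0.0012,0,0.0027],[1,-0.199,0.02,0.141,-0.0012,0,0.0027],[1,-0.199,0.02,0.141,-0.0012,0,0.0027],[1,-0.199,0.02,0.141,-0.0012,0,0.0027],[1,-0.169,0.02,0.203,-0.0012,0,0.0027],[1,-0.169,0.02,0.203,-0.0012,0,0.0027],[1,-0.169,0.02,0.203,-0.0012,0,0.0027],[1,-0.169,0.02,0.203,-0.0012,0,0.0027]]])

```text
clock: 16.2
tcp_pos: [0.4759, -0.2626, 0.1329]
eef_rot: [[-0.091, 0.994, 0.054], [0.867, 0.106, -0.487], [-0.49, 0.002, -0.872]]
contact_force: [-0.4, -0.8, -1.5]
width: 0.0259
finger_force: 50.0
```

Run:
```python
from h import *
p,R=now(); print(p,r.observe()["clock"])
print(row(place(-.002,.001),RS,p,R))
# measure handle now in stand frame and guides
c,W,d=wcloud(); S=(W-G)@IS; cv2.imwrite("pics/w6.png",c[0:300,130:510,::-1])
for nm,z0,z1,hw in(("block",.045,.09,.025),("guides",-.02,.012,.04)):
  for lo in (.032,.036,.040,.044,.048,.052,.056,.060,.064):
    m=(S[...,0]>=lo)&(S[...,0]<lo+.004)&(abs(S[...,1])<hw)&(S[...,2]>z0)&(S[...,2]<z1)
    if m.sum()>5: print(nm,lo,m.sum(),(np.percentile(S[m][:,1],[2,98])*1e3).round(1),np.mean(np.percentile(S[m][:,1],[2,98])*1e3).round(2),(np.percentile(S[m][:,2],95)*1e3).round(1))
```

```text
[ 0.47585945 -0.26260873  0.13293835] 16.2
[-0.0006, 0.0006, 0.0488, -0.0006, -0.0007, -0.0024]
block 0.032 567 [-14.7  17.9] 1.6 67.2
block 0.036 677 [-15.1  18.3] 1.58 68.2
block 0.04 687 [-15.   18.2] 1.58 68.3
block 0.044 724 [-15.5  18.4] 1.47 68.4
block 0.048 743 [-15.7  18.4] 1.35 67.8
block 0.052 756 [-15.1  18.3] 1.55 67.4
block 0.056 781 [-14.2  17.2] 1.48 66.3
block 0.06 621 [-13.   16.3] 1.65 64.6
block 0.064 615 [-13.   15.8] 1.42 64.7
guides 0.036 16 [-26.4 -24.8] -25.63 -3.1
guides 0.04 16 [-26.3 -24.7] -25.5 -3.2
guides 0.044 24 [-26.2 -23.7] -24.95 -3.2
guides 0.048 61 [-26.1  26.8] 0.37 -3.5
guides 0.052 96 [-26.   26.7] 0.35 -3.4
guides 0.056 93 [-26.6  26.6] -0.05 -3.2
guides 0.06 22 [-25.  26.] 0.51 -3.2
```

View pics/w6.png

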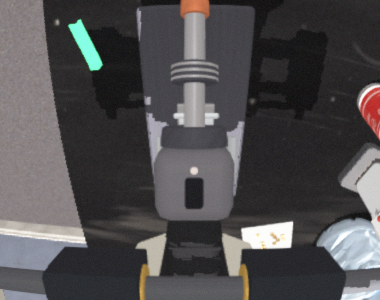

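The iron hangs over its rail, about 1.3 mm off centre between the guides, at crop (155,140) and (237,140). I correct that and lower.

step_arm(series=[[[1,-0.0006,0.0016,0.01,-0.0006,-0.0007,-0.0024],[1,-0.0006,0.0016,0.02,-0.0006,-0.0007,-0.0024],[1,-0.0006,0.0016,0.03,-0.0006,-0.0007,-0.0024],[1,-0.0006,0.0016,0.038,-0.0006,-0.0007,-0.0024],[1,-0.0006,0.0016,0.043,-0.0006,-0.0007,-0.0024],[1,-0.0006,0.0016,0.047,-0.0006,-0.0007,-0.0024],[1,-0.0006,0.0016,0.0495,-0.0006,-0.0007,-0.0024],[1,-0.0006,0.0016,0.0495,-0.0006,-0.0007,-0.0024]]])

```text
clock: 16.92
tcp_pos: [0.4812, -0.2876, 0.0911]
eef_rot: [[-0.098, 0.993, 0.059], [0.864, 0.115, -0.49], [-0.494, 0.003, -0.869]]
contact_force: [-0.6, 0.5, -2.2]
width: 0.0258
finger_force: 50.0
```

Run:
```python
from h import *
p,R=now(); o=r.observe(); print(p,np.array(o["contact_force"])@IS)
c,W,d=wcloud(); S=(W-G)@IS
def st(S,nm):
  for lo in (.026,.036,.044,.052,.060,.064,.068,.072,.088,.092,.096,.1):
    m=(S[...,0]>=lo)&(S[...,0]<lo+.004)&(abs(S[...,1])<.019)&(S[...,2]>-.012)&(S[...,2]<.04)
    if m.sum()>5: print(nm,lo,m.sum(),(np.percentile(S[m][:,1],[2,98])*1e3).round(1),(np.median(S[m&(abs(S[...,1])<.004)][:,2])*1e3).round(1))
st(S,"now"); st((np.load("w1.npz")["W"]-G)@IS,"w1")
```

```text
[ 0.48124672 -0.28760711  0.09108173] [ 1.559004    0.57799161 -1.63301481]
now 0.026 245 [-13.4  12.8] 12.7
now 0.036 681 [-17.3  16.3] 18.5
now 0.044 740 [-17.7  16.5] 18.5
now 0.052 762 [-16.9  15.9] 17.1
now 0.06 573 [-15.4  14.4] 15.0
now 0.064 625 [-14.8  13.8] 14.5
now 0.068 437 [-13.9  12.6] 2.9
now 0.072 459 [-14.1  14.1] 2.1
now 0.088 399 [-11.1   9. ] 2.6
now 0.092 404 [-11.4   9.5] 6.9
now 0.096 364 [-10.9   9.4] 6.7
now 0.1 133 [-6.   3.9] 0.2
w1 0.026 120 [-11.2  12.1] 11.0
w1 0.036 211 [-17.2  16.9] 17.2
w1 0.044 209 [-16.5  16.8] 17.5
w1 0.052 222 [-17.9  17.5] 16.5
w1 0.06 190 [-14.6  14.8] 13.9
w1 0.064 173 [-14.9  14.4] 13.7
w1 0.068 153 [-14.4  13.9] 13.4
w1 0.072 152 [-13.6  13.6] 1.1
w1 0.088 74 [-8.2  7.4] 0.3
w1 0.092 136 [-11.2   9.8] 6.4
w1 0.096 124 [-11.2  10.7] 6.4
w1 0.1 59 [-8.5  8.9] 3.9
```

step_arm(series=[[[1,0.001,0,0,0,0,0],[1,0.002,0,0.0005,0,0,0],[1,0.002,0,0.001,0,0,0],[1,0.002,0,0.001,0,0,0]]])

```text
clock: 17.3
tcp_pos: [0.4814, -0.286, 0.0898]
eef_rot: [[-0.099, 0.993, 0.06], [0.864, 0.115, -0.491], [-0.494, 0.004, -0.869]]
contact_force: [0.3, -1.0, -2.4]
width: 0.0256
finger_force: 50.0
```

step_arm(series=[[[1,0,0,0.0006,0,0,0],[1,0,0,0.0012,0,0,0],[1,0,0,0.0012,0,0,0],[1,0,0,0.0012,0,0,0]]], grip_force=30)

```text
clock: 17.63
tcp_pos: [0.4815, -0.2865, 0.0892]
eef_rot: [[-0.098, 0.993, 0.06], [0.864, 0.115, -0.491], [-0.495, 0.004, -0.869]]
contact_force: [-2.2, 5.5, 4.8]
width: 0.0259
finger_force: 30.0
```

Resting on the rail now; easing the grip, then opening.

step_arm(series=[[[1,0,0,-0.0005,0,0,0],[1,0,0,-0.0005,0,0,0],[1,0,0,-0.0005,0,0,0]]], grip_force=5)

```text
clock: 17.88
tcp_pos: [0.4815, -0.2865, 0.0893]
eef_rot: [[-0.098, 0.993, 0.06], [0.864, 0.115, -0.491], [-0.494, 0.004, -0.869]]
contact_force: [-0.2, 3.1, 3.6]
width: 0.0258
finger_force: 5.0
```

step_arm(series=[[[0.3,0,0,0,0,0,0],[0.3,0,0,0,0,0,0],[0.3,0,0,0,0,0,0],[-0.3,0,0,0,0,0,0],[-0.3,0,0,0,0,0,0],[-1,0,0,0,0,0,0],[-1,0,0,0,0,0,0],[-1,0,0,0,0,0,0],[-1,0,0,0,0,0,0],[-1,0,0,0,0,0,0],[-1,0,0,0,0,0,0],[-1,0,0,0,0,0,0],[-1,0,0,0,0,0,0]]])

```text
clock: 18.97
tcp_pos: [0.4814, -0.2865, 0.0891]
eef_rot: [[-0.098, 0.993, 0.06], [0.864, 0.115, -0.491], [-0.494, 0.003, -0.869]]
contact_force: [0.1, 0.4, 0.8]
width: 0.0909
finger_force: 0.0
```

```bash
cat > fin.py <<'E'
from h import *
c,W,d=wcloud(); S=(W-G)@IS; o=r.observe(); print(o["clock"],o["width"],np.round(o["contact_force"],1))
def st(S,nm):
  for lo in (-.045,0,.026,.036,.044,.052,.060,.064,.068,.072,.088,.092,.096,.1,.108,.116):
    m=(S[...,0]>=lo)&(S[...,0]<lo+.004)&(abs(S[...,1])<.019)&(S[...,2]>-.012)&(S[...,2]<.04)
    if m.sum()>5: print(nm,lo,m.sum(),(np.percentile(S[m][:,1],[2,98])*1e3).round(1),(np.median(S[m&(abs(S[...,1])<.004)][:,2])*1e3).round(1))
st(S,"now"); cv2.imwrite("pics/fin.png",c[...,::-1])
E
python3 fin.py
```

```text
19.0167 0.0908922674790751 [ 0.1 -0.1 -0.1]
now 0 328 [-13.1  11.1] 12.5
now 0.026 363 [-12.2   9.9] 10.9
now 0.036 656 [-17.6  16.2] 17.3
now 0.044 721 [-18.4  15.8] 17.6
now 0.052 750 [-17.6  16.1] 16.4
now 0.06 684 [-16.1  14. ] 13.4
now 0.064 622 [-15.5  13.6] 13.8
now 0.068 658 [-14.9  12.6] 12.8
now 0.072 441 [-14.   13.8] 1.2
now 0.088 239 [-9.7  7.5] 0.0
now 0.092 446 [-11.9   9. ] 5.6
now 0.096 414 [-11.6   9.2] 5.6
now 0.1 192 [-10.2   8.3] 5.1
now 0.108 156 [-5.8  3.2] -1.4
now 0.116 153 [-5.8  3.2] -2.0
```

Seated just as it was at first. Withdrawing along the tool axis and checking.

step_arm(series=[[[-1,0,0,-0.015,0,0,0],[-1,0,0,-0.04,0,0,0],[-1,0,0,-0.075,0,0,0],[-1,0,0,-0.11,0,0,0],[-1,0,0,-0.14,0,0,0],[-1,0,0,-0.14,0,0,0],[-1,0,0,-0.14,0,0,0]]])

```text
clock: 19.6
tcp_pos: [0.4738, -0.2174, 0.2124]
eef_rot: [[-0.098, 0.993, 0.064], [0.863, 0.117, -0.492], [-0.496, 0.007, -0.869]]
contact_force: [-0.0, 0.4, -0.3]
width: 0.0921
finger_force: 0.0
```

```bash
python3 fin.py
python3 - <<'E'
from h import *
c,W,d=cloud("scene"); s=np.load("scene0.npz")["c"]
a=cv2.resize(c[150:310,225:475],None,fx=2.4,fy=2.4,interpolation=2); cv2.imwrite("pics/fs.png",a[...,::-1])
E
```

```text
19.65 0.0913535609267057 [ 1.1  0.1 -0.6]
now -0.045 114 [-16.7  14.7] 15.9
now 0 114 [-14.2  12.1] 12.3
now 0.026 107 [-12.4  11.2] 11.5
now 0.036 180 [-17.6  15.5] 16.9
now 0.044 183 [-17.9  16.2] 17.8
now 0.052 201 [-17.4  16.3] 16.2
now 0.06 171 [-16.   13.6] 13.7
now 0.064 167 [-16.   13.7] 14.1
now 0.068 131 [-15.1  12.8] 13.3
now 0.072 132 [-13.4  13.8] 0.9
now 0.088 56 [-10.8   7.4] -0.3
now 0.092 114 [-11.6   9.2] 5.7
now 0.096 102 [-11.7   9.2] 5.5
now 0.1 69 [-11.4   8.3] 4.6
now 0.108 49 [-6.3  3.8] -1.5
now 0.116 52 [-6.3  3.8] -2.2
```

View pics/fs.png

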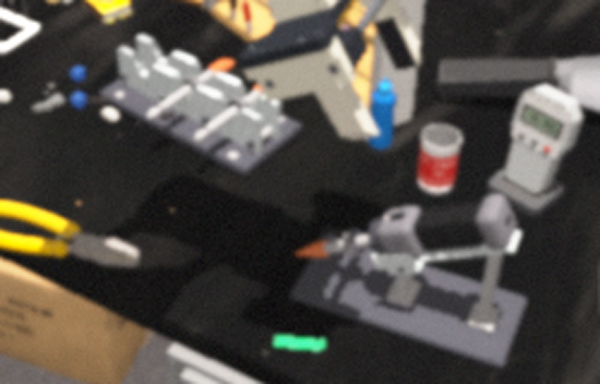

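The iron rests in its stand with the pointed tip at (310,250). The left slot is empty, the middle and right slots are filled, and the bystanders stand where they were.

```bash
python3 -c "
from station import r
print(r.close_job())"
```

```text
the job is handed in; nothing more can be done
None
```

The job is handed in, at about 20 s on the robot's clock: the old tip is in the middle slot, the pointed spare is clicked home, and the iron is back in its stand, with the blunt spare and the bystanders left where they were.

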